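# Pull the slide that stands back to front and present its label to the code reader

### The job

Fold the slide rack's carrying handle down out of the way, to whichever side, and draw out the one slide that stands back to front, the one whose notched corner is at the other end from its neighbours'. The notch marks the frosted end with the label: grip the slide clear of that label and finish while holding it still, label face up, centred and square in front of the code reader's sloping window about 10 cm from it, without touching the reader, shifting the other slides or knocking over the things around.

Things in the scene. Friction and masses are not known exactly. Their poses are not given: they have to be found in the camera images.
- rack: steel slide rack, 92 (x) x 166 (y) mm, fixed; origin: underside centre. Slots 10 mm wide along x, at y = -44, -22, 0, 22, 44 mm; the slides stand in the 1st, 3rd and 5th, on bars 8 mm up (tops at 40 mm), between wire hairpins 22 mm high at x = +-27 mm; nothing stands between them near x = 0. End plates at y = +-76 mm, 26 mm high
- bail (a joint): the rack's carrying handle, a wire U arching over the slides. Hinge line: the rack's y axis, 20 mm above the table. 0 = upright, positive leans to the rack's +x (away from the robot), -1.35 to 1.35 rad = fully down either side. Slightly stiff (under 1.5 N at the bar): stays where left. Starts near upright
- handle_grip (a point): middle of the handle's crossbar, 84 mm from the hinge line: black sleeve 12 mm thick, 80 mm long along the rack's y axis, with 5 mm wire beyond and side arms at y = +-83 mm
- slide_a_center (a point): centre of the back-to-front slide: glass slide flush in a blue-grey carrier, 82 (x) x 8 (y) x 32 (z) mm, 35 g, on its long edge in a slot. x to its frosted end, y out of its label face, z up. 9 mm square notch in the upper corner at the +x end. Frosted end towards the rack's -x, label towards its -y
- slide_a_label (a point): centre of that slide's white frosted label, on its label face: 27 mm in x, 4 in y, -4 in z from slide_a_center, same axes. Label 20 mm long, 19 mm high, with a black square code. Keep the middle of the fingers within 10 mm of the carrier's centre on this side, so that they leave it clear
- slide_b_center (a point): centre of a neighbour slide, of the same make and axes, standing the usual way round: frosted end and notch towards the rack's +x, label towards its +y. Stays in its slot
- slide_c_center (a point): centre of the other neighbour slide, as slide_b_center. Stays in its slot
- reader: code reader on a stand at the back of the table, fixed, facing the robot: grey base 110 x 120 x 14 mm (origin: middle of its underside, to 5 mm), post 330 mm high 20 mm behind the origin (+x), head reaching forward (-x)
- reader_head: the reader's head, a dark box 62 x 62 x 46 mm. Origin: centre of its window, 83 mm before (-x) and 257 mm above the reader's origin. Its x axis points out of the window, towards the robot and 45 degrees down; y is level. Hold the label on this axis, 100 mm out, its face looking back at the window, so 45 degrees up
- sputum_cup_d: bystander: clear plastic cup, 56 mm across, 44 mm high, loose; origin: underside centre
- stick_glass_oil: bystander: glass of wooden sticks, 60 mm across, 175 mm high, loose; origin: underside centre
- bottle_red: bystander: pink stain bottle with black dropper cap, 39 mm across, 112 mm high, loose; origin: underside centre
Things that resemble listed ones, but are neither listed nor needed, are in the scene too. Leave any brown or purple look-alike of the part that bears slide_a_center alone.

How it is judged:
On the way, in this order (a step that is already met when the one before it is completed fails the run):
1. the carrying handle is folded down to one side ((value of joint bail above 1.15 rad or value of joint bail below -1.15 rad)), for 0.2 s.
2. the slide that stood back to front has been lifted clear of the rack in the fingers (height (world z) of slide_a_center above 0.07 m and contact force between the fingers and slide_a above 1 N), for 0.2 s.
At the end, for the whole second after the job is handed in: handle folded 1.15 rad or more; odd slide held still in the fingers, over 0.1 m up, off rack and reader; label 70-130 mm out from the window, within 25 mm of its axis, square within 0.3 rad, facing up; grip at most 10 mm from the carrier's centre towards the label; other slides within 15 mm ((value of joint bail above 1.15 rad or value of joint bail below -1.15 rad) and x of slide_a_label in the frame of reader_head between 0.07 and 0.13 m and y of slide_a_label in the frame of reader_head between -0.025 and 0.025 m and z of slide_a_label in the frame of reader_head between -0.025 and 0.025 m and angle between the y axis of slide_a_center and the x axis of reader_head, either way round below 0.3 rad and angle between slide_a_center's own y axis and vertical below 1.1 rad and y of reader_head in the frame of slide_a_label above 0.05 m and x of the grasp point in the frame of slide_a_center below 0.01 m and contact force between the fingers and slide_a above 1 N and contact force between slide_a and rack below 0.1 N and contact force between slide_a and reader below 0.1 N and height (world z) of slide_a_center above 0.1 m and linear speed of slide_a below 0.03 m/s and distance of each of slide_b_center, slide_c_center from where it was at the start of the episode below 0.015 m); the arm keeps its last pose, push and grip.
It fails at once if the reader is touched by the arm or the slide (over 2 N) (contact force between any of the arm, the fingers, slide_a and reader above 2 N).
It fails at once if another slide is shifted by more than 20 mm (distance of any of slide_b_center, slide_c_center from where it was at the start of the episode above 0.02 m).
It fails at once if the cup, the stick glass or the stain bottle is pushed away or tipped (distance of any of sputum_cup_d, stick_glass_oil, bottle_red from where it was at the start of the episode above 0.03 m or angle between any of sputum_cup_d, stick_glass_oil, bottle_red's own z axis and vertical above 0.5 rad).
It also fails if it takes over 50 s, if anything falls off the work surface, if the arm or the gripper's body presses on something with over 40 N, if the wrist force passes 120 N, or if a joint passes its speed limit or range.

### The arm

A 7-joint arm with a two-finger parallel gripper is mounted at the origin on a cart in front of the work surface, level with it; the furniture and walls round the work are solid. World frame = base frame: x ahead of the robot, y to its left, z up, the work surface at z = 0. Lengths are in m, angles in rad, forces in N, time in s.
With the tool pointing down it reaches from about 0.4 to 0.85 m from the base axis. Payload 4.5 kg.
Tool frame: the origin (TCP) lies midway between the tips of the shut fingers; the grasp point (between the pads) lies 19 mm behind it; z points along the fingers, x is the direction in which the jaws open and shut, and the axes are right-handed (so a half turn about z gives the same grasp; the last joint's range is limited). The gripper opens to 88 mm and grips with 3 to 60 N. Pads are 18 mm wide; open, the fingers measure 123 mm over their backs; the gripper's body (75 mm by 187 mm) begins 45 mm behind the grasp point.
Start: joints at [1.324, 0.689, -0.195, 1.565, 0.157, 0.902, -0.215], TCP at [0.173, -0.601, 0.208] pointing down, gripper open.
Joint ranges: [-3.01, 3.01], [-0.46, 2.08], [-1.47, 1.51], [0.13, 2.56], [-1, 4.14], [0.04, 2.09], [-2.66, 2.66]. Speed limits (rad/s): [2.57, 2.57, 3.14, 3.14, 3.14, 3.14, 3.14].

### API

Orientations are given as a unit quaternion [x, y, z, w].
In Python, from plant import r gives the robot as it stands. The module is installed in compiled form; this text tells all that it offers.
- The arm moves only by the tool play_rows, never from a script. Its argument "increments" is a list of rows, each a list of 7 numbers: the opening, from 0 (shut) to 1 (fully open), then the shift along the tool's x, y, z in mm, then the turn, a rotation vector about the tool's x, y, z in rad. In form: [[hand, dx, dy, dz, wx, wy, wz], ...]. A call has exactly 8 rows; each row shifts and turns the pose as measured when the row begins, along the tool's axes as they then stand; what a row does not reach is not made up. A row lasts 1/8 s, in which the tool goes at most 62.5 mm and 10.7 degrees, less where a joint would pass 70% of its speed; a pose out of reach is approached as far as the arm can. A call is refused whole if a number of a shift passes 62.5 or a number of a turn 0.188, either way. A call with a gripper value outside its range is refused whole. The fingers move at their own pace and stop on an object; "grip_force" is the grip in N (left out, the last holds). Time passes only in rows, so rows that do not move let the fingers close, or fill a call up. It gives the time, the measured TCP pose, the force and the opening at its end, in the units of the state.
- r.get_state(): the state, without advancing time (a new reading comes with each control period).
- r.snapshot(name): name is "scene" or "side" or "wrist"; returns the picture (420x560x3 uint8, red, green, blue); there is no depth.
- r.get_calibration(name): a dict with "fx", "fy", "cx", "cy" (pixels), "R" (3x3) and "t" (3): a world point X has camera coordinates R X + t. Camera axes: x right, y down, z forward; pixel columns grow to the right and rows downward; lengths in m; the calibration is good to about 2 mm. A picture is of the moment at which its call begins: read the wrist's pose just before it. get_calibration takes no time and is no camera call; for the wrist camera it gives the pose at the moment of the call.
- r.finish_job(): hands the job in, once; it reports no verdict.
The state is a dict: "clock": time; "q": joint angles; "qd": joint speeds; "joint_torque": joint torques, N m; "tool_pos": TCP position; "eef_rot": TCP orientation; "contact_force": force on the tool from outside, world axes, zero at the start; "moment": the same for the moment, N m; "opening": opening from 0.0 (shut) to 1.0 (fully open).
Only numpy, scipy, OpenCV 4.12 (cv2) and the standard library are available. Lean on these libraries where they do the work, as an engineer would, in place of code of your own. Each camera call takes 0.05 s, during which the arm holds its last target.

## Working session

There is one attempt and no reset: what is moved stays moved. The work goes in short steps, Python scripts to look and compute and a tool call to move; the robot and the scene stay as the last step left them, time stands still between calls to the robot, and variables do not carry over. Pictures are saved under pics/ and viewed, and the job is handed in when it is done.

Besides the shell and the picture viewer there is one more tool, called after "Request:" as name(argument=value, ...) on one line, values as JSON. play_rows: Moves the arm, as the interface text tells. Its arguments: {"type":"object","properties":{"increments":{"type":"array"},"grip_force":{"type":"number"}},"required":["increments"]}

```bash
mkdir -p pics; python3 - <<'E'
from plant import r
import cv2
for n in ["scene","side","wrist"]:
    c=r.get_calibration(n); print(n,c)
    cv2.imwrite(f"pics/{n}0.png",r.snapshot(n)[:,:,::-1])
print(r.get_state())
E
```

```text
scene {'fx': 393.34655939897334, 'fy': 393.34655939897334, 'cx': 277.7788049034431, 'cy': 207.07419014796815, 'R': array([[-0.8801394 , -0.47451396,  0.0138257 ],
       [-0.20422997,  0.35219797, -0.91337107],
       [ 0.42853794, -0.80671748, -0.40689329]]), 't': array([0.55911512, 0.28415068, 0.84072597])}
side {'fx': 409.2851281499865, 'fy': 409.2851281499865, 'cx': 283.15260771384857, 'cy': 214.9030089459191, 'R': array([[-0.9981753 , -0.06009801, -0.00585579],
       [-0.02648733,  0.52294366, -0.8519556 ],
       [ 0.05426309, -0.85024594, -0.52358129]]), 't': array([0.63540539, 0.1438033 , 1.15499276])}
wrist {'fx': 331.57070068202654, 'fy': 331.57070068202654, 'cx': 287.54545816432517, 'cy': 203.0033683150308, 'R': array([[ 0.27735638, -0.96076618, -0.00133318],
       [-0.92506696, -0.26742488,  0.26969439],
       [-0.25946978, -0.07356818, -0.96294504]]), 't': array([-0.62407713, -0.03748125,  0.38894691])}
{'clock': 0.15, 'q': array([ 1.32386955,  0.689785  , -0.1945389 ,  1.56601696,  0.15730651,
        0.90250834, -0.21512064]), 'qd': array([-0.00148557, -0.00221937,  0.00078822, -0.00471867,  0.00023541,
       -0.00069928,  0.00058402]), 'joint_torque': array([-1.19826869e-03, -5.27861845e+01, -1.26818173e+00, -1.53586918e+01,
       -5.24063758e-02,  3.92425340e-03,  1.19807669e-04]), 'tool_pos': array([ 0.17299457, -0.60008123,  0.20722204]), 'eef_rot': array([ 7.99092749e-01, -6.01207400e-01, -5.57238173e-04, -3.60453273e-04]), 'contact_force': array([ 0.0052811 ,  0.71177321, -0.17399706]), 'moment': array([ 0.00570812,  0.0301048 , -0.05021227]), 'opening': 0.998625734215607}
```

View pics/scene0.png

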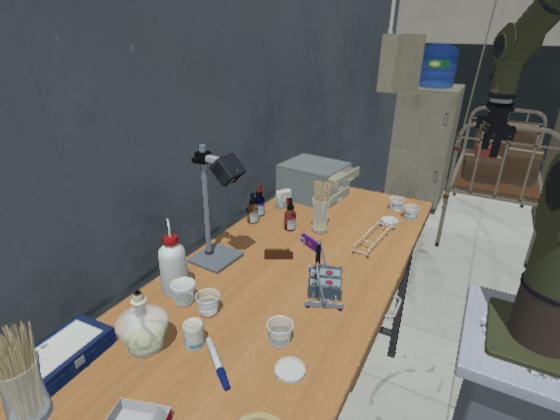

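View pics/side0.png

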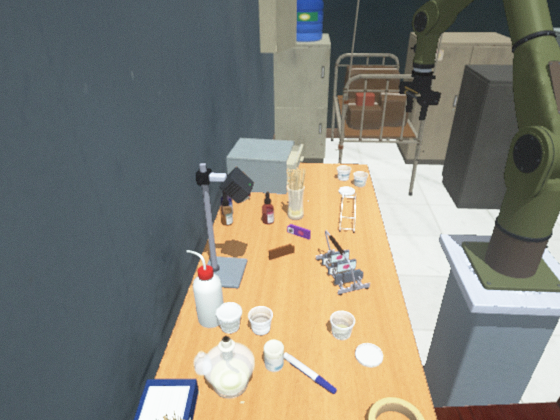

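View pics/wrist0.png

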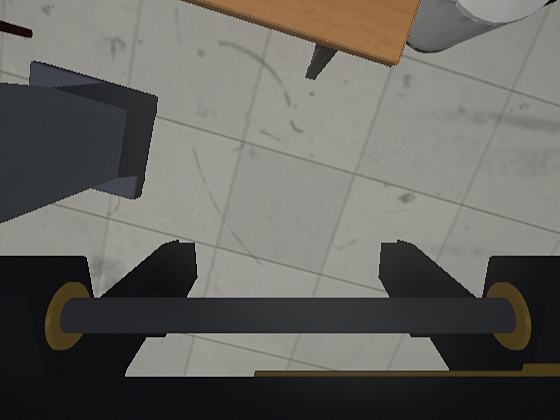

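The rack is near (325,285) in the scene view and (342,265) in the side view; the reader stands to the left of it. I'll zoom in on both.

```bash
python3 - <<'E'
import cv2
a=cv2.imread("pics/scene0.png")[230:320,280:400]; cv2.imwrite("pics/s0z.png",cv2.resize(a,None,fx=6.5,fy=6.5,interpolation=cv2.INTER_CUBIC))
a=cv2.imread("pics/side0.png")[220:305,300:390]; cv2.imwrite("pics/d0z.png",cv2.resize(a,None,fx=7,fy=7,interpolation=cv2.INTER_CUBIC))
E
```

```text
(no output)
```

View pics/s0z.png

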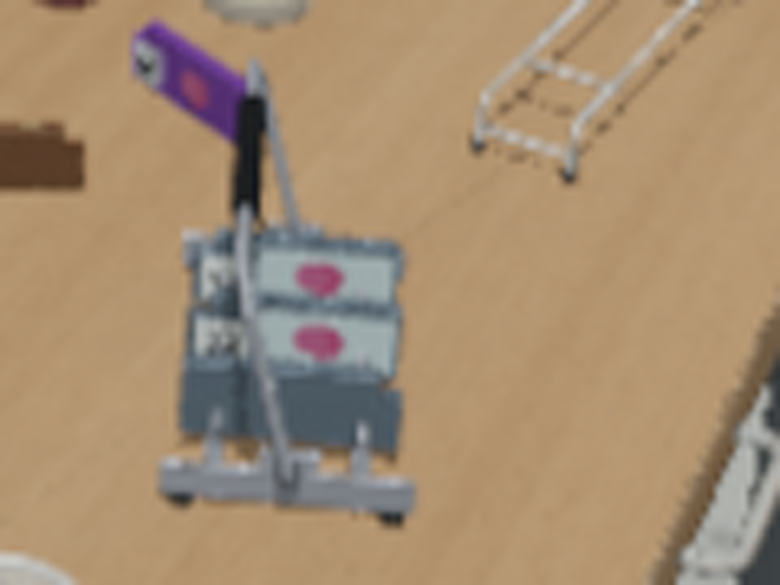

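View pics/d0z.png

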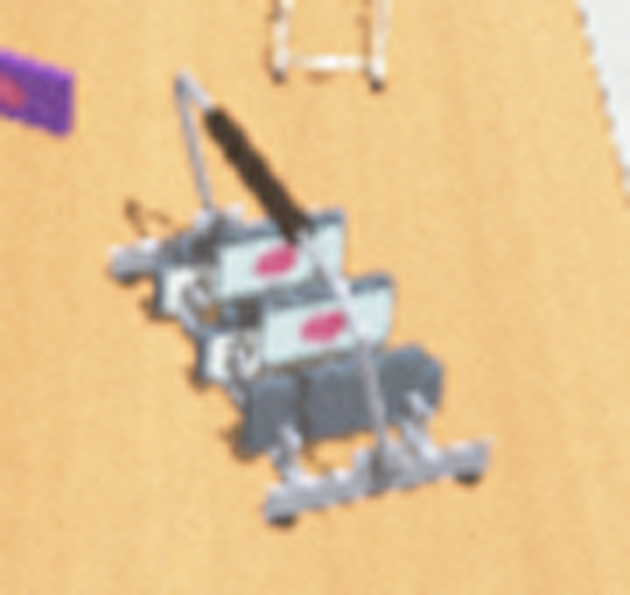

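The odd slide is the nearest one in both views: it shows a plain back with its notch at the right end, while the other two show their labels at the left. I'll localise the rack, handle and reader.

```bash
cat > h.py <<'E'
import numpy as np
from plant import r
def ray(c,u,v):
    d=np.array([(u-c['cx'])/c['fx'],(v-c['cy'])/c['fy'],1.]); R=np.array(c['R']); t=np.array(c['t'])
    d=R.T@d; return -R.T@t, d/np.linalg.norm(d)
def onz(c,u,v,z):
    o,d=ray(c,u,v); return o+d*(z-o[2])/d[2]
def tri(obs):
    A=np.zeros((3,3));b=np.zeros(3)
    P=[]
    for c,u,v in obs:
        o,d=ray(c,u,v);M=np.eye(3)-np.outer(d,d);A+=M;b+=M@o;P.append((o,d))
    x=np.linalg.solve(A,b)
    return x,[np.linalg.norm(np.cross(x-o,d)) for o,d in P]
def proj(c,X):
    p=np.array(c['R'])@np.array(X)+np.array(c['t']); return p[0]/p[2]*c['fx']+c['cx'],p[1]/p[2]*c['fy']+c['cy']
S=r.get_calibration('scene');D=r.get_calibration('side')
sz=lambda x,y,x0,y0,k:((x+.5)/k-.5+x0,(y+.5)/k-.5+y0)
E
python3 - <<'E'
from h import *
np.set_printoptions(precision=4,suppress=True)
s=lambda x,y:sz(x,y,280,230,6.5); d=lambda x,y:sz(x,y,300,220,7)
for n,a,b in [("plateL(+x)",s(162,460),d(270,492)),("plateR(-x)",s(412,482),d(487,440)),("sleeve far",s(250,97),d(213,118)),("sleeve near",s(246,210),d(298,228)),("arm foot near",s(287,480),d(378,462))]:
    x,e=tri([(S,*a),(D,*b)]); print(n,x,np.round(e,4), onz(S,*a,.026),onz(D,*b,.026))
E
python3 - <<'E'
import cv2
a=cv2.imread("pics/scene0.png")[140:280,180:300]; cv2.imwrite("pics/s0r.png",cv2.resize(a,None,fx=4,fy=4,interpolation=cv2.INTER_CUBIC))
a=cv2.imread("pics/side0.png")[155:300,180:300]; cv2.imwrite("pics/d0r.png",cv2.resize(a,None,fx=4,fy=4,interpolation=cv2.INTER_CUBIC))
E
```

```text
plateL(+x) [0.4864 0.1444 0.0172] [0.0005 0.0005] [0.4821 0.1543 0.026 ] [0.4876 0.1549 0.026 ]
plateR(-x) [0.4035 0.1097 0.0157] [0.0003 0.0003] [0.3997 0.1223 0.026 ] [0.406  0.1222 0.026 ]
sleeve far [0.5073 0.0271 0.1031] [0.0014 0.0014] [ 0.5578 -0.1043  0.026 ] [ 0.4993 -0.0827  0.026 ]
sleeve near [0.479  0.0949 0.0995] [0.0006 0.0006] [ 0.5217 -0.0151  0.026 ] [ 0.4676 -0.0052  0.026 ]
arm foot near [0.4452 0.1234 0.0123] [0.0017 0.0017] [0.4388 0.143  0.026 ] [0.4473 0.1366 0.026 ]
```

View pics/s0r.png

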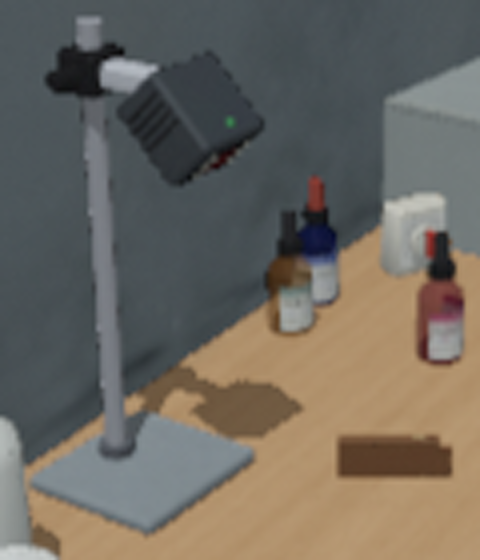

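View pics/d0r.png

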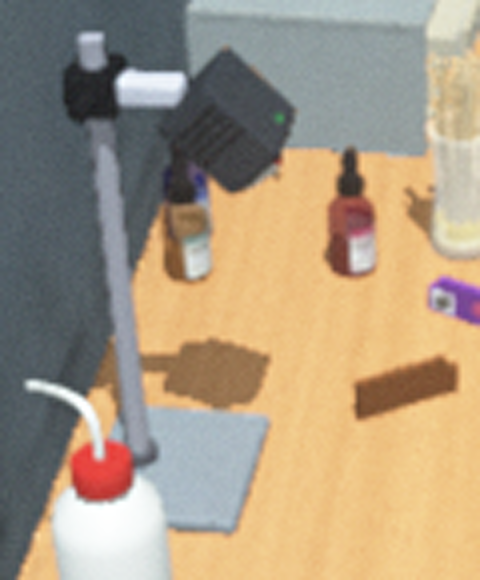

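```bash
python3 - <<'E'
from h import *
np.set_printoptions(precision=4,suppress=True)
s=lambda x,y:sz(x,y,180,140,4); d=lambda x,y:sz(x,y,180,155,4)
for n,p in [("left",(30,480)),("front",(150,526)),("right",(255,456)),("back",(150,413)),("post",(117,450))]: print(n,onz(S,*s(*p),.014))
for n,p in [("right",(270,415)),("front",(236,527)),("post",(142,457))]: print(n,onz(D,*d(*p),.014))
for n,a,b in [("led",(230,121),(280,118)),("top of post",(88,22),(92,40)),("top back corner",(207,54),(228,50)),("right corner",(263,124),(295,110)),("lower left",(178,184),(235,192)),("left",(118,108),(163,120))]:
    x,e=tri([(S,*s(*a)),(D,*d(*b))]); print(n,x,np.round(e,4))
E
```

```text
left [0.8482 0.1348 0.014 ]
front [0.7419 0.1404 0.014 ]
right [0.7306 0.0306 0.014 ]
back [0.8328 0.0169 0.014 ]
post [0.821  0.0725 0.014 ]
right [0.7382 0.0226 0.014 ]
front [0.7443 0.1419 0.014 ]
post [0.82   0.0741 0.014 ]
led [0.7102 0.0799 0.2826] [0.0005 0.0005]
top of post [0.8202 0.0742 0.3282] [0.0003 0.0003]
top back corner [0.7437 0.0539 0.3139] [0.0001 0.0001]
right corner [0.7053 0.0505 0.273 ] [0.0004 0.0004]
lower left [0.7367 0.1002 0.2427] [0.0006 0.0006]
left [0.7763 0.103  0.2888] [0.002 0.002]
```

```bash
python3 - <<'E'
import cv2
a=cv2.imread("pics/scene0.png")[145:195,190:255]; a=cv2.resize(a,None,fx=11,fy=11,interpolation=cv2.INTER_CUBIC); cv2.imwrite("pics/s0h.png",cv2.convertScaleAbs(a,alpha=1.6,beta=10))
a=cv2.imread("pics/side0.png")[160:210,195:260]; a=cv2.resize(a,None,fx=11,fy=11,interpolation=cv2.INTER_CUBIC); cv2.imwrite("pics/d0h.png",cv2.convertScaleAbs(a,alpha=1.6,beta=10))
E
```

```text
(no output)
```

View pics/s0h.png

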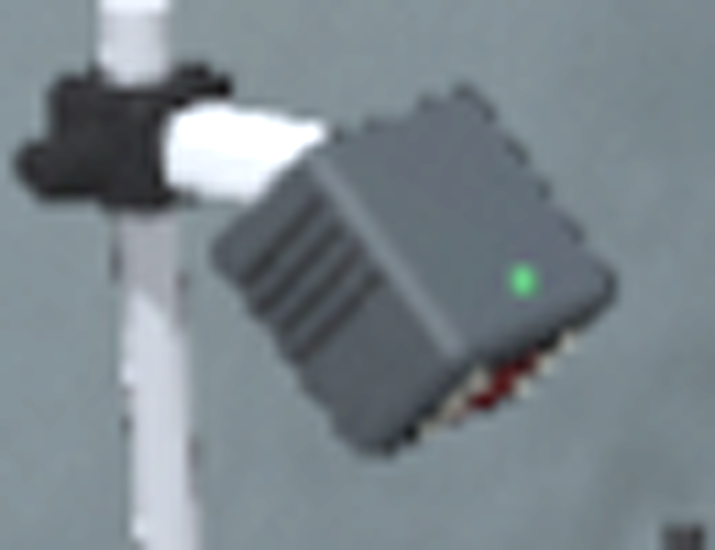

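View pics/d0h.png

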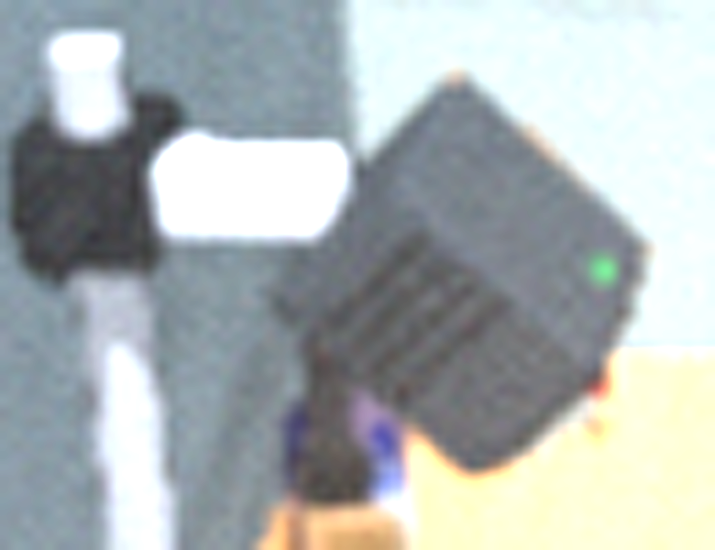

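```bash
python3 - <<'E'
from h import *
np.set_printoptions(precision=4,suppress=True)
s=lambda x,y:sz(x,y,190,145,11); d=lambda x,y:sz(x,y,195,160,11)
P={}
for n,a,b in [("top-y",(615,288),(650,250)),("top+y",(458,360),(590,378)),("bot+y",(375,458),(480,472)),("backtop+y",(318,160),(402,190)),("backtop-y",(468,90),(458,75))]:
    x,e=tri([(S,*s(*a)),(D,*d(*b))]); print(n,x,np.round(e,4)); P[n]=x
print("window", (P['top-y']+P['bot+y'])/2)
u=P['top+y']-P['top-y']; v=P['top+y']-P['backtop+y'];w=P['top+y']-P['bot+y']
for k in(u,v,w):print(np.linalg.norm(k),k/np.linalg.norm(k))
E
```

```text
top-y [0.7045 0.0513 0.2731] [0.0004 0.0004]
top+y [0.7107 0.1059 0.2708] [0.001 0.001]
bot+y [0.7373 0.1008 0.2423] [0.0004 0.0004]
backtop+y [0.7496 0.1001 0.31  ] [0.0004 0.0004]
backtop-y [0.7458 0.0477 0.313 ] [0.0002 0.0002]
window [0.7209 0.0761 0.2577]
0.05492972999041452 [ 0.1133  0.9927 -0.0426]
0.05558736996427757 [-0.6999  0.1034 -0.7068]
0.03924442182427999 [-0.677   0.1294  0.7245]
```

```bash
python3 - <<'E'
from h import *
from scipy.spatial.transform import Rotation as Ro
np.set_printoptions(precision=4,suppress=True)
W=r.get_calibration('wrist');st=r.get_state()
R=Ro.from_quat(st['eef_rot']).as_matrix()
o=-np.array(W['R']).T@W['t']
print("cam in tool",R.T@(o-st['tool_pos']), "axes", R.T@np.array(W['R']).T)
for n,p,z in [("stickglass",(320,230),0),("bottle",(291,228),0),("cup near",(280,342),0),("cup far",(389,225),0),("cups2",(208,311),0),("washb",(173,290),0),("purple",(311,244),0),("amber",(253,222),0),("blk cup",(193,345),0),("rack2",(362,250),0),("edge1",(430,205),0),("edge2",(345,400),0)]: print(n,onz(S,*p,z)[:2])
for n,p in [("stickglass",(295,216)),("bottle",(269,222)),("cup",(342,333)),("cup2",(346,192)),("cup3",(261,330)),("washb",(208,320))]:print("side",n,onz(D,*p,0)[:2])
E
```

```text
cam in tool [-0.0001 -0.069  -0.1767] axes [[ 1.      0.0002  0.0003]
 [-0.0003  0.963   0.2696]
 [-0.0003 -0.2696  0.963 ]]
stickglass [ 0.607  -0.2405]
bottle [ 0.6964 -0.2058]
cup near [0.4814 0.2756]
cup far [ 0.4174 -0.3919]
cups2 [0.6743 0.2689]
washb [0.8003 0.2467]
purple [ 0.5947 -0.1399]
amber [ 0.8291 -0.1814]
blk cup [0.6345 0.3709]
rack2 [ 0.4467 -0.1824]
edge1 [ 0.3231 -0.6419]
edge2 [0.3138 0.3453]
side stickglass [ 0.6105 -0.2369]
side bottle [ 0.6953 -0.1947]
side cup [0.4834 0.2731]
side cup2 [ 0.4259 -0.4175]
side cup3 [0.672  0.2743]
side washb [0.8029 0.2499]
```

Request:
play_rows(increments=[[1,-30,-25,-12,0,0,-0.01],[1,-35,-30,-12,0,0,-0.01],[1,-40,-35,-12,0,0,-0.01],[1,-40,-35,-10,0,0,-0.01],[1,-40,-35,-10,0,0,-0.01],[1,-40,-35,-10,0,0,-0.01],[1,-40,-35,-10,0,0,-0.01],[1,-40,-35,-5,0,0,-0.01]], grip_force=20)

```text
clock: 1.15
tool_pos: [0.3325, -0.2196, 0.2887]
eef_rot: [0.821, -0.571, -0.001, -0.001]
contact_force: [1.3, 0.1, -0.4]
opening: 1.0
```

Request:
play_rows(increments=[[1,-32,-38,-2,0,0,0],[1,-32,-38,-2,0,0,0],[1,-32,-38,-2,0,0,-0.01],[1,-32,-38,-2,0,0,-0.01],[1,-32,-38,-2,0,0,-0.01],[1,-32,-38,-2,0,0,0],[0,-25,-30,0,0,0,0],[0,0,0,0,0,0,0]])

```text
clock: 2.15
tool_pos: [0.499, 0.0902, 0.3015]
eef_rot: [0.831, -0.556, -0.0, -0.001]
contact_force: [-0.5, -0.4, 0.3]
opening: 0.801
```

```bash
python3 - <<'E'
from h import *
import cv2,json
st=r.get_state(); W=r.get_calibration('wrist')
cv2.imwrite("pics/w1.png",r.snapshot("wrist")[:,:,::-1])
json.dump({k:np.array(v).tolist() for k,v in W.items()},open("w1.json","w"))
print(st['tool_pos'],st['eef_rot'],st['q'],st['qd'])
E
```

```text
[0.49904735 0.09016719 0.30154157] [ 8.31402624e-01 -5.55669110e-01 -3.45900329e-04 -1.18171956e-03] [-0.02427836  0.43140442 -0.36808131  1.77820922  0.18182788  0.96398763
 -1.64381082] [ 0.02125846 -0.0119856   0.04381137  0.03534006  0.01578419  0.01889201
 -0.00124446]
```

View pics/w1.png

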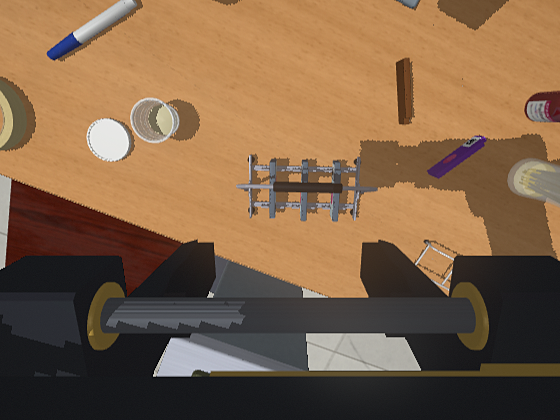

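```bash
python3 - <<'E'
import cv2
a=cv2.imread("pics/w1.png")[145:230,230:385]; cv2.imwrite("pics/w1z.png",cv2.resize(a,None,fx=5,fy=5,interpolation=cv2.INTER_CUBIC))
E
```

```text
(no output)
```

View pics/w1z.png

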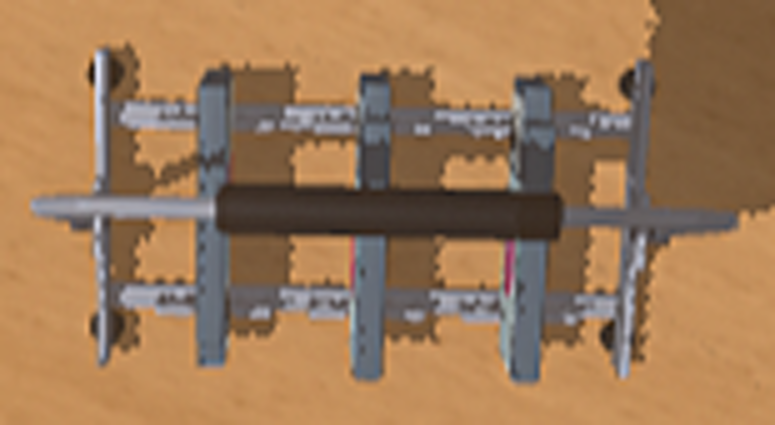

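```bash
cat >> h.py <<'E'
import json
def load(f):
    return {k:(np.array(v) if isinstance(v,list) else v) for k,v in json.load(open(f)).items()}
E
python3 - <<'E'
from h import *
np.set_printoptions(precision=4,suppress=True)
W=load("w1.json"); w=lambda x,y:sz(x,y,230,145,5)
P={}
for n,p,z in [("a+",(214,74),.04),("a-",(210,364),.04),("m+",(374,78),.04),("m-",(368,378),.04),("c+",(533,80),.04),("c-",(525,380),.04),("pl+",(101,50),.026),("pl-",(104,362),.026),("pr+",(643,64),.026),("pr-",(624,375),.026),("grip",(388,212),.1025),("gl",(217,210),.1025),("gr",(560,215),.1025)]:
    P[n]=onz(W,*w(*p),z); print(n,P[n])
for n in "amc":
    k=P[n+'+']-P[n+'-']; print(n,(P[n+'+']+P[n+'-'])/2,np.linalg.norm(k),np.arctan2(k[1],k[0]))
k=P['a+']+P['a-']-P['c+']-P['c-'];print(np.linalg.norm(k)/2,np.arctan2(-k[0],k[1]))
k=P['pl+']+P['pl-']-P['pr+']-P['pr-'];print(np.linalg.norm(k)/2,np.arctan2(-k[0],k[1]),(P['pl+']+P['pl-']+P['pr+']+P['pr-'])/4)
E
```

```text
a+ [0.4973 0.1117 0.04  ]
a- [0.4219 0.0828 0.04  ]
m+ [0.5125 0.0721 0.04  ]
m- [0.435  0.0406 0.04  ]
c+ [0.5282 0.033  0.04  ]
c- [ 0.4512 -0.      0.04  ]
pl+ [0.4895 0.1424 0.026 ]
pl- [0.4064 0.11   0.026 ]
pr+ [0.5425 0.0045 0.026 ]
pr- [ 0.4599 -0.0293  0.026 ]
grip [0.4923 0.0631 0.1025]
gl [0.4775 0.1    0.1025]
gr [0.5069 0.0259 0.1025]
a [0.4596 0.0972 0.04  ] 0.08070993603128382 0.36655205551198045
m [0.4738 0.0564 0.04  ] 0.08370450670226076 0.38624377221012596
c [0.4897 0.0165 0.04  ] 0.08375012055797203 0.4053132364719168
0.08614570745950449 0.3565661487385732
0.14850591773883007 0.36694888061135456 [0.4746 0.0569 0.026 ]
```

Request:
play_rows(increments=[[0,4,13,10,0,0,0],[0,4,13,20,0,0,0],[0,4,13,30,0,0,0],[0,4,13,35,0,0,0],[0,4,13,35,0,0,0],[0,0,0,35,0,0,0],[0,0,0,25,0,0,0],[0,0,0,0,0,0,0]])

```text
clock: 3.2
tool_pos: [0.4394, 0.0288, 0.1077]
eef_rot: [0.826, -0.564, 0.001, 0.004]
contact_force: [0.6, -0.5, 0.3]
opening: 0.004
```

```bash
python3 - <<'E'
from h import *
import cv2
cv2.imwrite("pics/s2.png",cv2.resize(r.snapshot("side")[150:330,230:470,::-1],None,fx=3,fy=3))
E
```

```text
(no output)
```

View pics/s2.png

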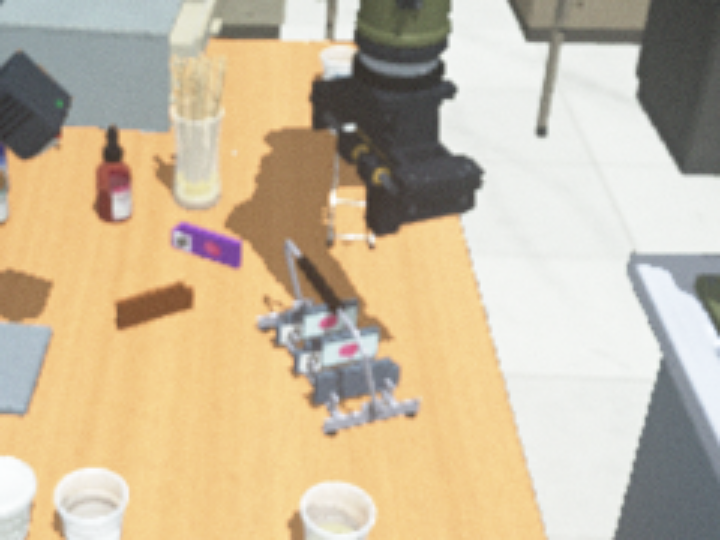

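Request:
play_rows(increments=[[0,0,0,28,0,0,0],[0,0,-20,2,0,0,0],[0,0,-20,0,0,0,0],[0,0,-20,2,0,0,0],[0,0,-15,8,0,0,0],[0,0,-12,12,0,0,0],[0,0,-5,5,0,0,0],[0,0,0,0,0,0,0]])

```text
clock: 4.25
tool_pos: [0.5333, 0.0583, 0.0594]
eef_rot: [0.823, -0.568, 0.007, -0.0]
contact_force: [-0.7, -0.0, 0.3]
opening: 0.007
```

```bash
python3 - <<'E'
from h import *
import cv2
d=np.array(r.get_state()['tool_pos'][:2])-[.4745,.0567]; print(d@[.9305,.366],d@[-.366,.9305])
cv2.imwrite("pics/s3.png",cv2.resize(r.snapshot("side")[150:330,230:470,::-1],None,fx=3,fy=3))
E
```

```text
0.05524059099343456 -0.020046448422898957
```

View pics/s3.png

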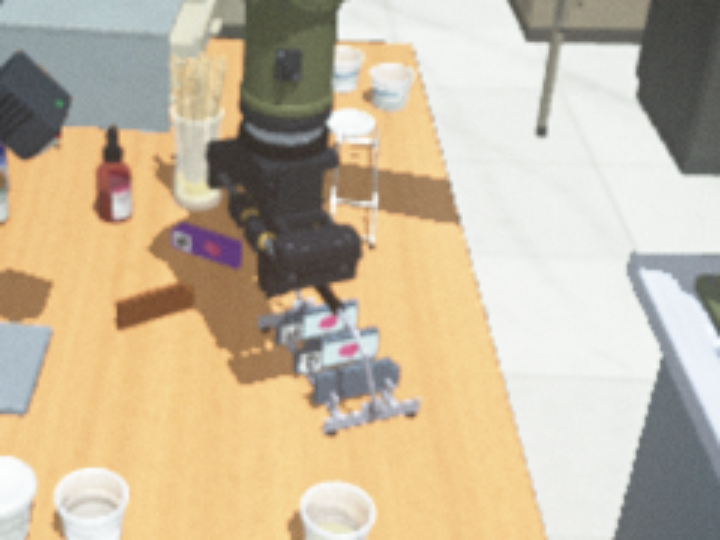

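```bash
python3 - <<'E'
from h import *
import cv2
st=r.get_state()
for X in [st['tool_pos'],[.4923,.0631,.1025],[.4745,.0567,.04]]:
    u,v=proj(D,X); print("side",(u-230)*3,(v-150)*3); print("scene",proj(S,X))
cv2.imwrite("pics/s3s.png",cv2.resize(r.snapshot("scene")[200:330,250:420,::-1],None,fx=4,fy=4))
W=r.get_calibration('wrist');cv2.imwrite("pics/w3.png",r.snapshot("wrist")[:,:,::-1])
json.dump({k:np.array(v).tolist() for k,v in W.items()},open("w3.json","w"))
E
```

```text
side 270.1850668972632 316.33831265157085
scene (np.float64(302.69894634183197), np.float64(262.7712708479354))
side 319.0112915173935 282.0630738505906
scene (np.float64(317.68325778276494), np.float64(253.09512484043807))
side 334.1268495125757 334.7802767120698
scene (np.float64(323.89533451597197), np.float64(275.43699921329306))
```

View pics/s3s.png

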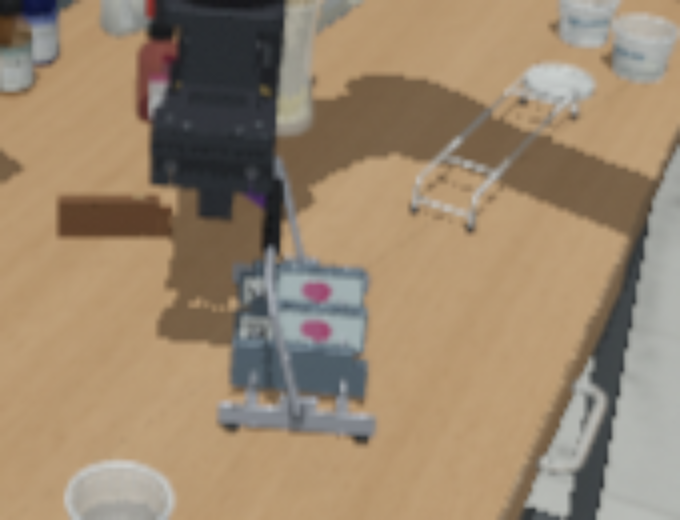

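View pics/w3.png

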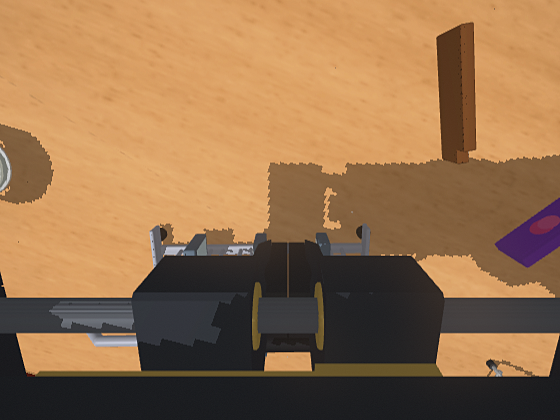

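```bash
python3 - <<'E'
from h import *
import cv2
np.set_printoptions(precision=4,suppress=True)
print(r.get_state()['tool_pos'],r.get_state()['eef_rot'],r.get_state()['contact_force'])
for n,x0,y0,w,h in [("scene",260,200,100,75),("side",290,190,100,75)]:
    cv2.imwrite(f"pics/t_{n}.png",cv2.convertScaleAbs(cv2.resize(r.snapshot(n)[y0:y0+h,x0:x0+w,::-1],None,fx=8,fy=8,interpolation=cv2.INTER_CUBIC),alpha=1.8,beta=20))
E
```

```text
[0.5329 0.0581 0.0597] [ 0.8232 -0.5677  0.0071 -0.0003] [-0.7405  0.5098 -0.4083]
```

View pics/t_scene.png

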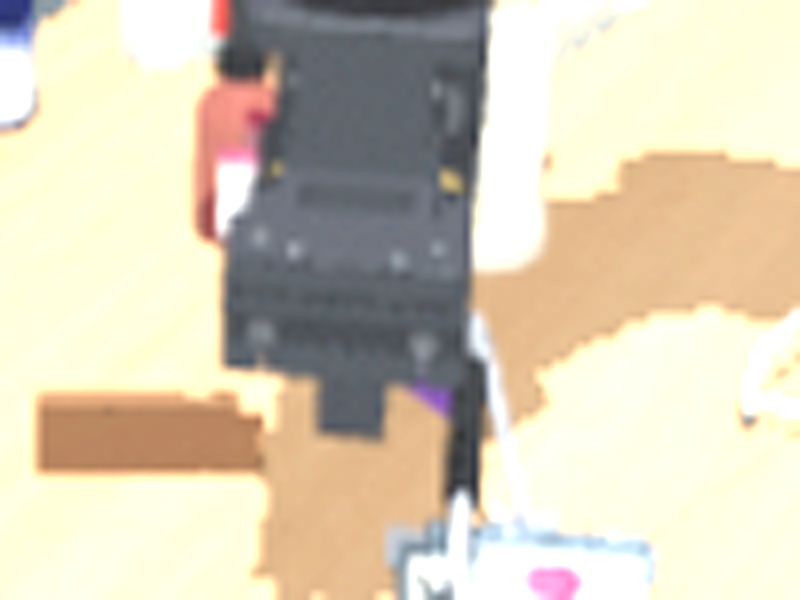

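View pics/t_side.png

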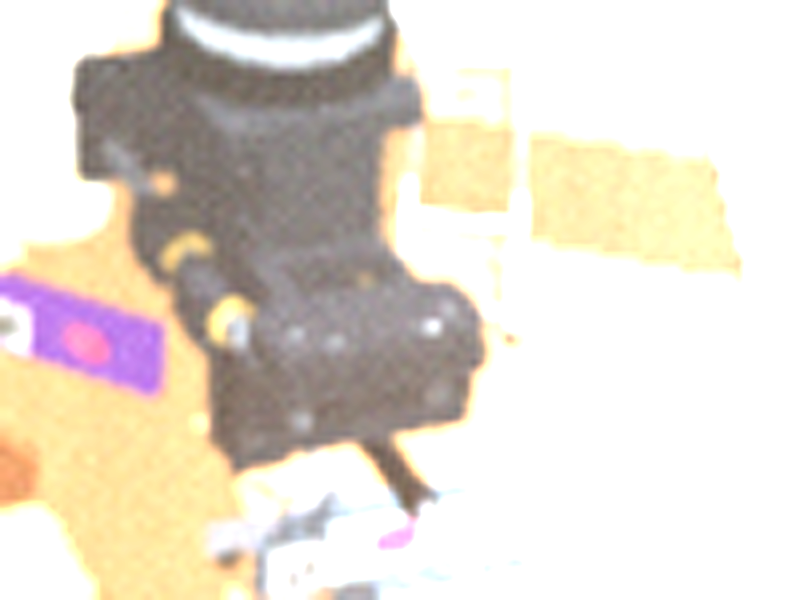

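```bash
python3 - <<'E'
from h import *
for off in (0,.01,.017):
  for z in (.06,.07,.08,.085,.09):
    print(off,z,proj(S,[.533-.366*off,.058+.93*off,z]))
E
```

```text
0 0.06 (np.float64(302.73257273865545), np.float64(262.6198943126374))
0 0.07 (np.float64(302.8894533837508), np.float64(259.23240863251))
0 0.08 (np.float64(303.04762386444895), np.float64(255.81707184537254))
0 0.085 (np.float64(303.1271977743519), np.float64(254.09885172877318))
0 0.09 (np.float64(303.2071001534975), np.float64(252.37353905556625))
0.01 0.06 (np.float64(302.4874573084536), np.float64(264.72964512553875))
0.01 0.07 (np.float64(302.64477022053626), np.float64(261.31967434662533))
0.01 0.08 (np.float64(302.80338848504135), np.float64(257.88140828312555))
0.01 0.085 (np.float64(302.8831922123026), np.float64(256.1515542335975))
0.01 0.09 (np.float64(302.963328417005), np.float64(254.4144932844968))
0.017 0.06 (np.float64(302.31318354206167), np.float64(266.229649511268))
0.017 0.07 (np.float64(302.4707926109959), np.float64(262.80378749379355))
0.017 0.08 (np.float64(302.6297180123229), np.float64(259.34931307998204))
0.017 0.085 (np.float64(302.70967950178493), np.float64(257.6112339741215))
0.017 0.09 (np.float64(302.78997630597576), np.float64(255.86586631563628))
```

```bash
python3 - <<'E'
import cv2
a=cv2.imread("pics/w3.png")[215:375,120:460]; cv2.imwrite("pics/w3z.png",cv2.convertScaleAbs(cv2.resize(a,None,fx=2.3,fy=2.3,interpolation=cv2.INTER_CUBIC),alpha=2.5,beta=20))
E
```

```text
(no output)
```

View pics/w3z.png

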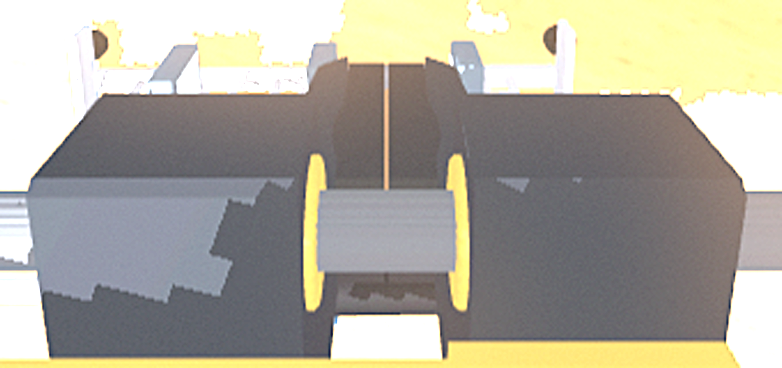

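Request:
play_rows(increments=[[0,0,0,-40,0,0,0],[0,0,0,-45,0,0,0],[0,-10,30,-15,0,0,0],[0,-10,40,0,0,0,0],[0,0,35,10,0,0,0],[0,0,5,40,0,0,0],[0,0,0,40,0,0,0],[0,0,0,0,0,0,0]])

```text
clock: 5.5
tool_pos: [0.42, 0.0373, 0.0724]
eef_rot: [0.823, -0.568, 0.009, -0.002]
contact_force: [0.8, -0.2, 0.8]
opening: 0.006
```

```bash
cat >> h.py <<'E'
from scipy.spatial.transform import Rotation as Ro
def rc(o=(.4745,.0567),yaw=.375):
    st=r.get_state(); d=np.array(st['tool_pos'][:2])-o; c,s=np.cos(yaw),np.sin(yaw)
    M=Ro.from_quat(st['eef_rot']).as_matrix()
    print("rack xy mm",np.round(1e3*np.array([d@[c,s],d@[-s,c]]),1),"z",round(1e3*st['tool_pos'][2],1),"toolx yaw",np.arctan2(M[1,0],M[0,0]),"tz",np.round(M[:,2],3),"F",np.round(st['contact_force'],1),"t",st['clock'])
E
python3 -c "from h import *; rc()"
```

```text
rack xy mm [-57.9   1.9] z 72.4 toolx yaw -1.2077006906539747 tz [ 0.017 -0.007 -1.   ] F [ 0.8 -0.2  0.8] t 5.5
```

Request:
play_rows(increments=[[0,0,0,24,0,0,0],[0,0,0,2,0,0,0],[0,0,-15,0,0,0,0],[0,0,-20,0,0,0,0],[0,0,-20,0,0,0,0],[0,0,-20,0,0,0,0],[0,0,-12,0,0,0,0],[0,0,0,0,0,0,0]])

```text
clock: 6.5
tool_pos: [0.5072, 0.0682, 0.0589]
eef_rot: [0.822, -0.569, 0.012, -0.005]
contact_force: [0.2, -0.2, 0.3]
opening: 0.005
```

```bash
python3 - <<'E'
from h import *
import cv2
rc()
cv2.imwrite("pics/s4s.png",cv2.resize(r.snapshot("scene")[200:330,250:420,::-1],None,fx=4,fy=4))
E
```

```text
rack xy mm [34.7 -1.3] z 58.9 toolx yaw -1.2105747279815513 tz [ 0.026 -0.006 -1.   ] F [ 0.2 -0.2  0.3] t 6.5
```

View pics/s4s.png

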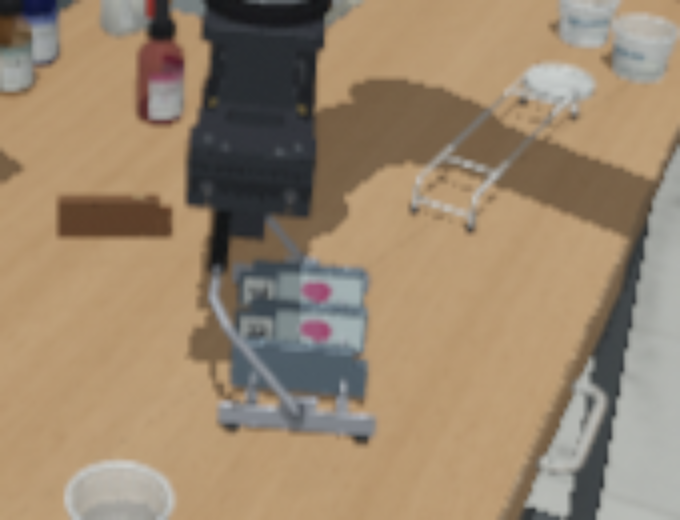

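Request:
play_rows(increments=[[0,0,-10,8,0,0,0],[0,0,-9,9,0,0,0],[0,0,-6,9,0,0,0],[0,0,-4,9,0,0,0],[0,0,-3,7,0,0,0],[0,0,-3,4,0,0,0],[0,0,0,0,0,0,0],[0,0,0,0,0,0,0]])

```text
clock: 7.55
tool_pos: [0.5386, 0.0794, 0.0126]
eef_rot: [0.823, -0.568, 0.011, -0.001]
contact_force: [-0.1, 0.2, 3.7]
opening: 0.004
```

```bash
python3 - <<'E'
from h import *
import cv2
rc()
cv2.imwrite("pics/s5s.png",cv2.resize(r.snapshot("scene")[200:330,250:420,::-1],None,fx=4,fy=4))
E
```

```text
rack xy mm [68.  -2.4] z 12.6 toolx yaw -1.2094156856437404 tz [ 0.02  -0.011 -1.   ] F [-0.1  0.2  3.7] t 7.55
```

View pics/s5s.png

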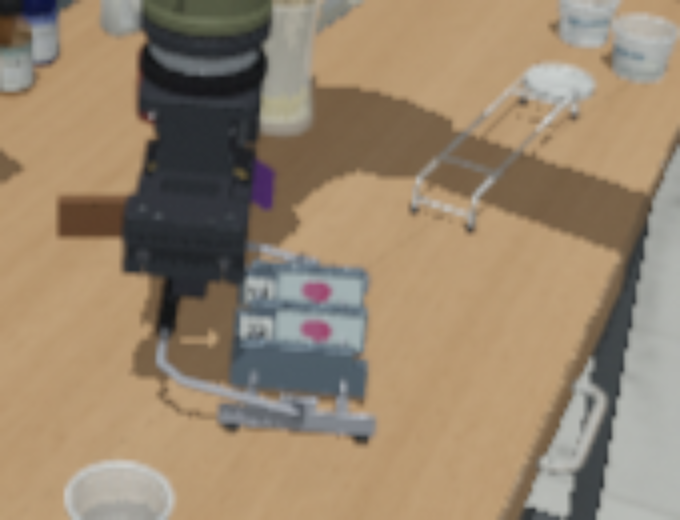

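Request:
play_rows(increments=[[0,0,-6,0,0,0,0],[0,0,0,0,0,0,0],[0,0,6,-20,0,0,0],[0,0,0,-30,0,0,0],[0,0,0,-30,0,0,0],[0,0,0,-30,0,0,0],[0,0,0,0,0,0,0],[0,0,0,0,0,0,0]])

```text
clock: 8.6
tool_pos: [0.5316, 0.0785, 0.1229]
eef_rot: [0.823, -0.569, 0.008, 0.005]
contact_force: [-0.4, -0.4, -0.4]
opening: 0.006
```

```bash
python3 - <<'E'
from h import *
import cv2
rc()
cv2.imwrite("pics/s6s.png",cv2.resize(r.snapshot("scene")[200:330,250:420,::-1],None,fx=4,fy=4))
cv2.imwrite("pics/s6d.png",cv2.resize(r.snapshot("side")[200:330,250:420,::-1],None,fx=4,fy=4))
E
```

```text
rack xy mm [61.1 -0.6] z 122.9 toolx yaw -1.209808260017072 tz [ 0.006 -0.017 -1.   ] F [-0.4 -0.4 -0.4] t 8.6
```

View pics/s6s.png

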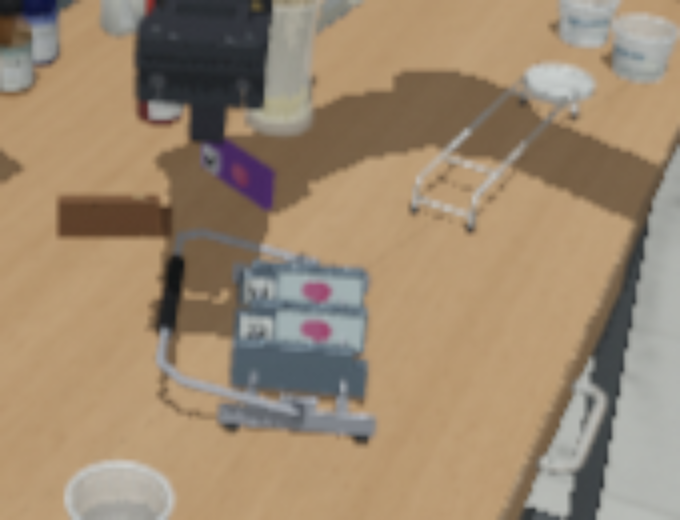

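View pics/s6d.png

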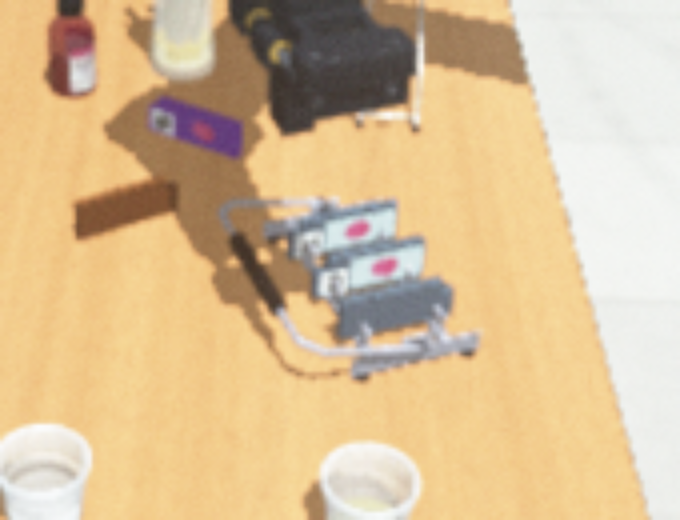

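```bash
python3 - <<'E'
from h import *
import cv2
np.set_printoptions(precision=4,suppress=True)
s=lambda x,y:sz(x,y,250,200,4)
x,e=tri([(S,*s(172,292)),(D,*s(257,272))]);print(x,e)
d=x[:2]-[.4745,.0567];print(d@[.9305,.366],d@[-.366,.9305])
for th in (1.0,1.1,1.2,1.3,1.35):
    X=np.array([.4745,.0567,.02])+.084*np.array([np.sin(th)*.9305,np.sin(th)*.366,np.cos(th)])
    u,v=proj(S,X);u2,v2=proj(D,X);print(th,(u-250)*4,(v-200)*4,(u2-250)*4,(v2-200)*4)
W=r.get_calibration('wrist');cv2.imwrite("pics/w6.png",r.snapshot("wrist")[:,:,::-1])
json.dump({k:np.array(v).tolist() for k,v in W.items()},open("w6.json","w"))
E
```

```text
[0.5489 0.0829 0.0382] [np.float64(0.0008642453119870152), np.float64(0.0008642453119871303)]
0.07886366994984637 -0.0028393550419448
1.0 183.9552242699374 258.38346487463696 270.23014359024046 236.94034975013255
1.1 176.90048597600867 267.83302123212457 263.9412732191331 246.93117378845682
1.2 171.06624955067537 277.8258070140107 258.7143056498189 257.10119483829135
1.3 166.49875203282477 288.2549835000325 254.5975871358155 267.337124248196
1.35 164.70067152144588 293.5991875698312 252.96682856717553 272.4446856225236
```

View pics/w6.png

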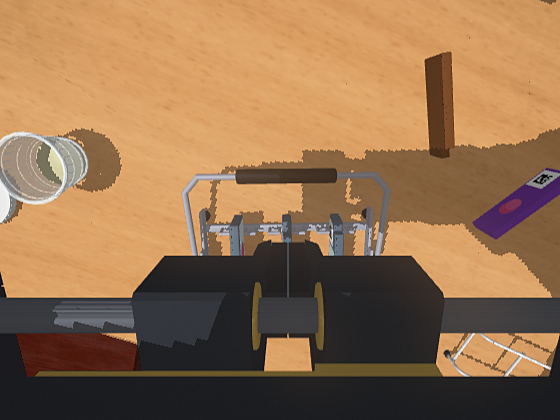

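Request:
play_rows(increments=[[0,0,-30,0,0,0,0],[0,0,-30,0,0,0,0],[0,0,-15,30,0,0,0],[0,0,0,40,0,0,0],[0,0,0,20,0,0,0],[0,0,0,8,0,0,0],[0,0,0,0,0,0,0],[0,0,0,0,0,0,0]])

```text
clock: 9.75
tool_pos: [0.6009, 0.1036, 0.016]
eef_rot: [0.823, -0.568, 0.005, 0.009]
contact_force: [-0.2, -0.2, -0.5]
opening: 0.008
```

```bash
python3 - <<'E'
from h import *
import cv2
rc()
cv2.imwrite("pics/s7s.png",cv2.resize(r.snapshot("scene")[160:310,200:400,::-1],None,fx=4,fy=4))
E
```

```text
rack xy mm [134.8  -2.6] z 16.0 toolx yaw -1.2082527802709901 tz [-0.002 -0.02  -1.   ] F [-0.2 -0.2 -0.5] t 9.75
```

View pics/s7s.png

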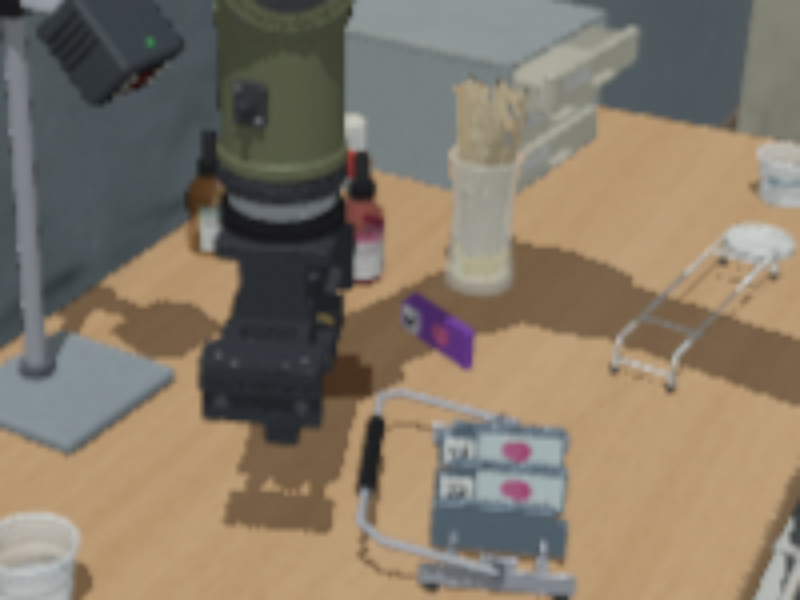

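Request:
play_rows(increments=[[0,0,0,6,0,0,0],[0,0,0,6,0,0,0],[0,0,0,5,0,0,0],[0,0,0,4,0,0,0],[0,0,0,3,0,0,0],[0,0,0,2,0,0,0],[0,0,0,0,0,0,0],[0,0,0,0,0,0,0]])

```text
clock: 10.8
tool_pos: [0.602, 0.1033, -0.0102]
eef_rot: [0.823, -0.568, 0.006, 0.008]
contact_force: [-0.3, 0.6, -0.7]
opening: 0.006
```

Request:
play_rows(increments=[[0,0,0,3,0,0,0],[0,0,0,3,0,0,0],[0,0,0,3,0,0,0],[0,0,0,2,0,0,0],[0,0,0,2,0,0,0],[0,0,0,2,0,0,0],[0,0,0,0,0,0,0],[0,0,0,0,0,0,0]])

```text
clock: 11.8
tool_pos: [0.6021, 0.103, -0.0262]
eef_rot: [0.823, -0.568, 0.006, 0.008]
contact_force: [-0.1, 0.3, 0.2]
opening: 0.006
```

```bash
python3 - <<'E'
from h import *
import cv2
rc();print(r.get_state()['q'])
cv2.imwrite("pics/s8s.png",cv2.resize(r.snapshot("scene")[230:300,220:340,::-1],None,fx=6,fy=6))
E
```

```text
rack xy mm [135.7  -3.7] z -26.2 toolx yaw -1.2086446206599784 tz [ 0.001 -0.019 -1.   ] F [-0.1  0.3  0.2] t 11.8
[-0.1362756   1.01053293 -0.21447457  1.72920472  0.46476688  0.45954372
 -1.88334683]
```

View pics/s8s.png

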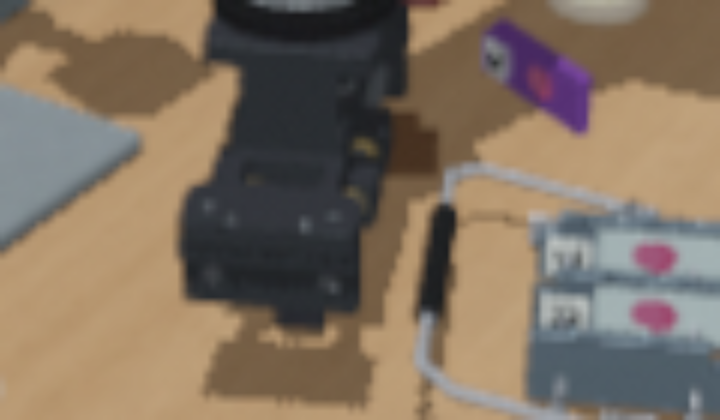

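```bash
python3 - <<'E'
from h import *
u,v=sz(302,326,220,230,6); print(u,v)
for off in (0,.01,.017):
  for z in (-.026,0,.01,.02): print(off,z,proj(S,[.602-.366*off,.103+.93*off,z]))
E
```

```text
269.9166666666667 283.9166666666667
0 -0.026 (np.float64(270.1267770330166), np.float64(291.87243951437154))
0 0 (np.float64(270.18629081661476), np.float64(283.55829999879154))
0 0.01 (np.float64(270.2095122017136), np.float64(280.31424754936097))
0 0.02 (np.float64(270.232921157043), np.float64(277.0439913371696))
0.01 -0.026 (np.float64(269.59768615759197), np.float64(294.1844538399423))
0.01 0 (np.float64(269.6521752906225), np.float64(285.8196879864728))
0.01 0.01 (np.float64(269.67343887856293), np.float64(282.55546034264546))
0.01 0.02 (np.float64(269.6948757831457), np.float64(279.26462641879573))
0.017 -0.026 (np.float64(269.2216721968688), np.float64(295.82755468364695))
0.017 0 (np.float64(269.27253008216655), np.float64(287.42706517774235))
0.017 0.01 (np.float64(269.29237845066694), np.float64(284.148595962593))
0.017 0.02 (np.float64(269.3123896360272), np.float64(280.8432333499825))
```

Request:
play_rows(increments=[[0,0,0,3,0,0,0],[0,0,0,3,0,0,0],[0,0,0,2,0,0,0],[0,0,0,1,0,0,0],[0,0,0,1,0,0,0],[0,0,0,1,0,0,0],[0,0,0,0,0,0,0],[0,0,0,0,0,0,0]])

```text
clock: 12.85
tool_pos: [0.6025, 0.1029, -0.0301]
eef_rot: [0.823, -0.568, 0.007, 0.008]
contact_force: [-0.2, -0.7, 0.2]
opening: 0.003
```

```bash
python3 - <<'E'
import cv2
a=cv2.imread("pics/w6.png")[160:262,175:400]; cv2.imwrite("pics/w6z.png",cv2.convertScaleAbs(cv2.resize(a,None,fx=3.5,fy=3.5,interpolation=cv2.INTER_CUBIC),alpha=1.3,beta=10))
E
```

```text
(no output)
```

View pics/w6z.png

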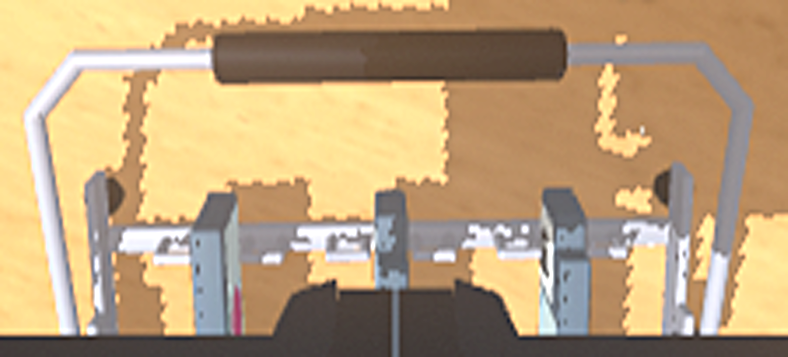

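Request:
play_rows(increments=[[0.2,0,0,-40,0,0,0],[0.2,0,0,-50,0,0,0],[0.2,-10,20,-50,0,0,0],[0.2,-10,25,-50,0,0,0],[0.2,-10,25,-30,0,0,0],[0.2,-5,20,-10,0,0,0],[0.2,0,0,0,0,0,0],[0.2,0,0,0,0,0,0]])

```text
clock: 13.85
tool_pos: [0.5038, 0.1089, 0.204]
eef_rot: [0.823, -0.569, 0.007, 0.008]
contact_force: [0.4, -0.8, 0.4]
opening: 0.201
```

```bash
python3 - <<'E'
from h import *
import cv2
rc()
W=r.get_calibration('wrist');im=r.snapshot("wrist")[:,:,::-1]; cv2.imwrite("pics/w9.png",im)
json.dump({k:np.array(v).tolist() for k,v in W.items()},open("w9.json","w"))
rc(); print(r.get_state()['opening'],r.get_state()['qd'])
u,v=proj(W,[.4745,.0567,.03]);print(u,v)
u=int(u);v=int(v)
cv2.imwrite("pics/w9z.png",cv2.resize(im[max(v-65,0):v+65,u-90:u+90],None,fx=4.4,fy=4.4,interpolation=cv2.INTER_CUBIC)); print(u-90,max(v-65,0))
E
```

```text
rack xy mm [46.3 37.8] z 204.0 toolx yaw -1.209520235420748 tz [ 0.003 -0.021 -1.   ] F [ 0.4 -0.8  0.4] t 13.85
rack xy mm [46.2 37.9] z 203.7 toolx yaw -1.2095230942293496 tz [ 0.002 -0.021 -1.   ] F [-0.1  0.8 -0.6] t 13.9
0.20344779985794298 [-0.00099149  0.00859951  0.00251213 -0.00104536 -0.00216611  0.00135104
 -0.00037937]
318.81722794680167 216.40011386333967
228 151
```

View pics/w9z.png

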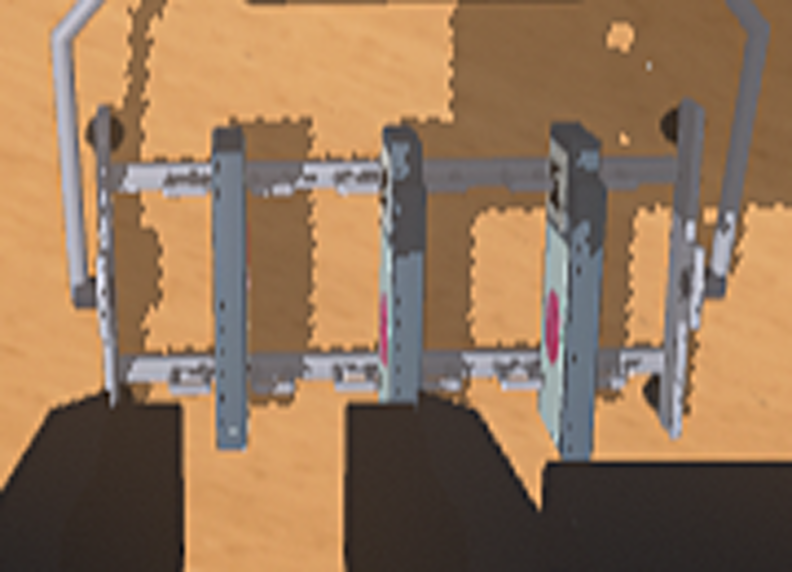

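Request:
play_rows(increments=[[0.2,-2,10,10,0,-0.01,0],[0.2,-2,15,20,0,-0.011,0],[0.2,0,12,25,0,0,0],[0.2,0,6,25,0,0,0],[0.2,0,0,20,0,0,0],[0.2,0,0,5,0,0,0],[0.2,0,0,0,0,0,0],[0.2,0,0,0,0,0,0]])

```text
clock: 14.9
tool_pos: [0.4657, 0.0972, 0.0908]
eef_rot: [0.822, -0.57, -0.003, 0.002]
contact_force: [0.2, 0.1, 0.3]
opening: 0.199
```

```bash
cat > look.py <<'E'
from h import *
import cv2,sys
t=sys.argv[1]; rc()
W=r.get_calibration('wrist');im=r.snapshot("wrist")[:,:,::-1]; cv2.imwrite(f"pics/w{t}.png",im)
json.dump({k:np.array(v).tolist() for k,v in W.items()},open(f"w{t}.json","w"))
s=r.snapshot("scene")[:,:,::-1]; cv2.imwrite(f"pics/s{t}.png",s)
cv2.imwrite(f"pics/s{t}z.png",cv2.convertScaleAbs(cv2.resize(s[200:320,260:420],None,fx=5,fy=5,interpolation=cv2.INTER_CUBIC),alpha=1.4,beta=10))
E
python3 look.py 10
```

```text
rack xy mm [ 6.7 40.9] z 90.8 toolx yaw -1.2131837139691573 tz [-0.007  0.    -1.   ] F [0.2 0.1 0.3] t 14.9
```

View pics/w10.png

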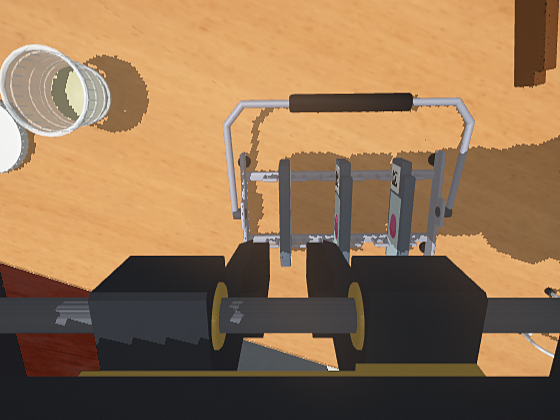

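View pics/s10z.png

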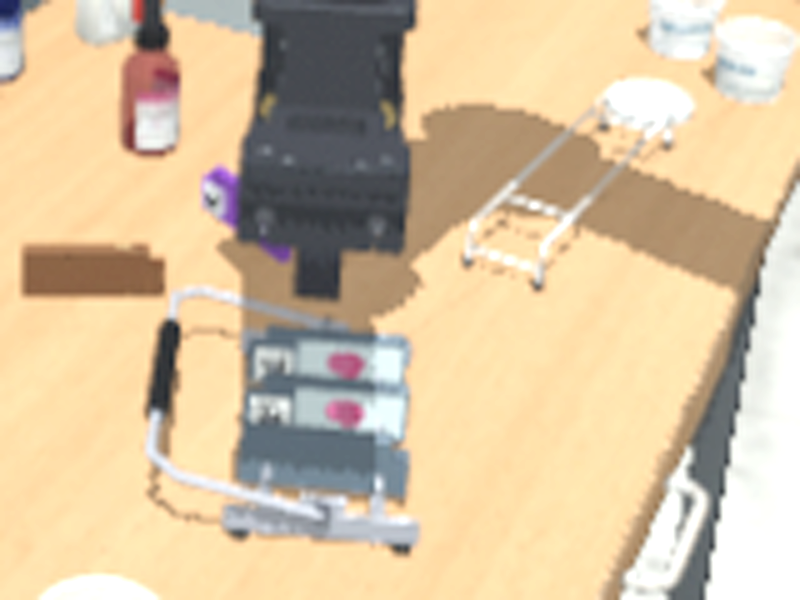

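Request:
play_rows(increments=[[0.2,-1,1,10,0,0,0],[0.2,-1,1,20,0,0,0],[0.2,0,1,15,0,0,0],[0.2,0,0,8,0,0,0],[0.2,0,0,4,0,0,0],[0.2,0,0,0,0,0,0],[0.2,0,0,0,0,0,0],[0.2,0,0,0,0,0,0]])

```text
clock: 16.0
tool_pos: [0.4635, 0.0989, 0.0332]
eef_rot: [0.822, -0.57, -0.001, -0.0]
contact_force: [-0.3, -0.2, 0.9]
opening: 0.197
```

```bash
python3 look.py 11; python3 - <<'E'
import cv2
a=cv2.imread("pics/w11.png")[130:290,200:440]; cv2.imwrite("pics/w11z.png",cv2.convertScaleAbs(cv2.resize(a,None,fx=3.3,fy=3.3,interpolation=cv2.INTER_CUBIC),alpha=1.5,beta=15))
E
```

```text
rack xy mm [ 5.3 43.3] z 33.2 toolx yaw -1.2135014233909507 tz [-0.002  0.002 -1.   ] F [-0.3 -0.2  0.9] t 16.0
```

View pics/w11z.png

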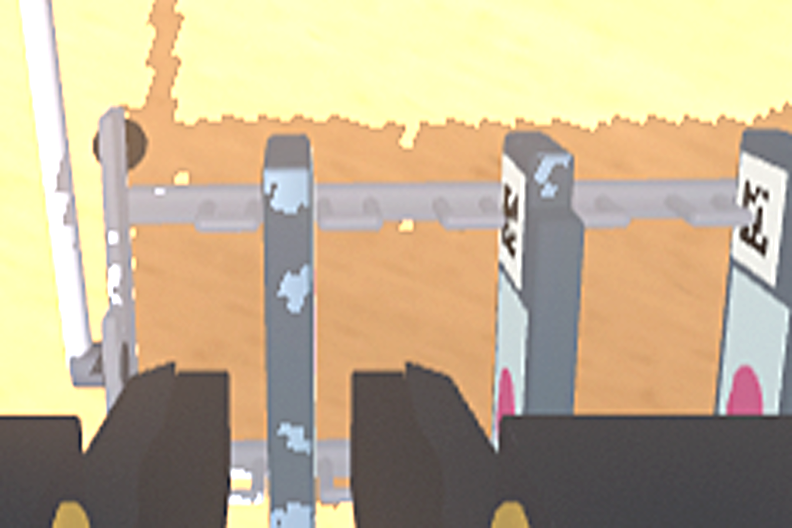

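View pics/s11z.png

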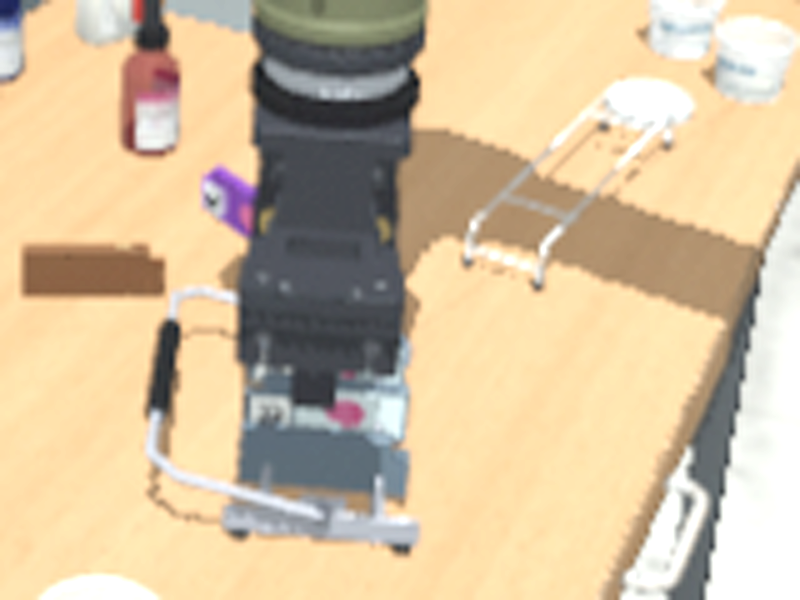

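Request:
play_rows(increments=[[0.2,0,1,10,0,0,0],[0.2,0,1,10,0,0,0],[0.2,0,0,10,0,0,0],[0.2,0,0,8,0,0,0],[0.2,0,0,5,0,0,0],[0.2,0,0,2,0,0,0],[0.2,0,0,0,0,0,0],[0.2,0,0,0,0,0,0]])

```text
clock: 17.1
tool_pos: [0.4613, 0.0983, -0.0154]
eef_rot: [0.822, -0.57, -0.002, -0.0]
contact_force: [0.6, -0.1, 0.5]
opening: 0.198
```

```bash
python3 look.py 12; python3 - <<'E'
import cv2
a=cv2.imread("pics/w12.png")[130:290,200:440]; cv2.imwrite("pics/w12z.png",cv2.convertScaleAbs(cv2.resize(a,None,fx=3.3,fy=3.3,interpolation=cv2.INTER_CUBIC),alpha=1.5,beta=15))
E
```

```text
rack xy mm [ 3.  43.6] z -15.4 toolx yaw -1.2131376683084325 tz [-0.002  0.002 -1.   ] F [ 0.6 -0.1  0.5] t 17.1
```

View pics/w12z.png

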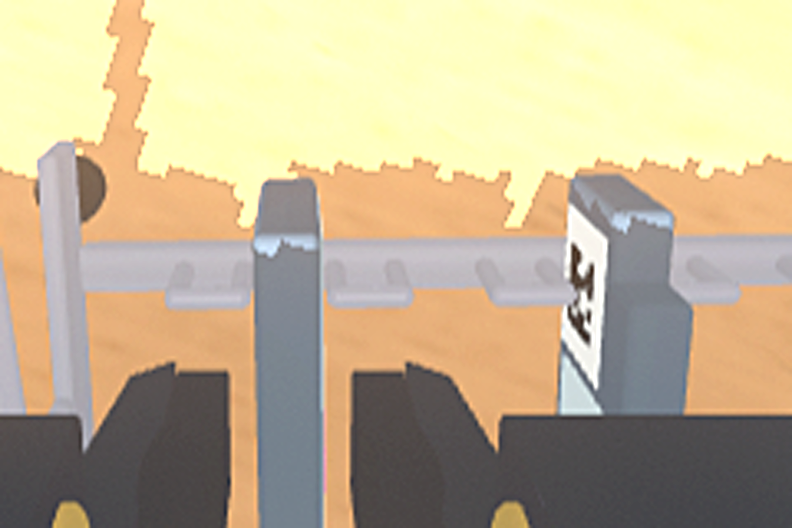

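View pics/s12z.png

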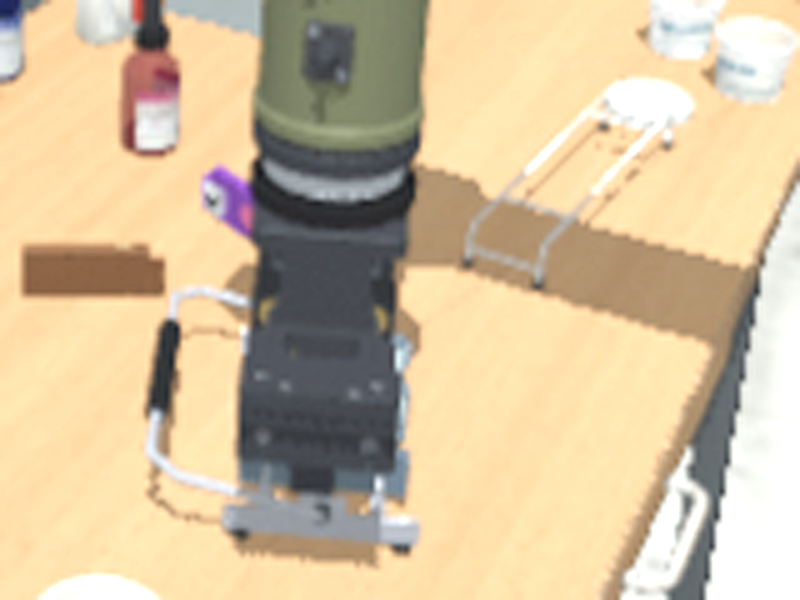

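Request:
play_rows(increments=[[0.1,0,0,0,0,0,0],[0,0,0,0,0,0,0],[0,0,0,0,0,0,0],[0,0,0,0,0,0,0],[0,0,0,-5,0,0,0],[0,0,0,-15,0,0,0],[0,0,0,-20,0,0,0],[0,0,0,-20,0,0,0]], grip_force=25)

```text
clock: 18.2
tool_pos: [0.4605, 0.0978, 0.0462]
eef_rot: [0.822, -0.57, -0.002, 0.001]
contact_force: [-0.8, -0.0, -0.6]
opening: 0.087
```

Request:
play_rows(increments=[[0,0,0,-25,0,0,0],[0,0,0,-30,0,0,0],[0,0,0,-30,0,0,0],[0,0,0,-30,0,0,0],[0,0,0,-25,0,0,0],[0,0,0,-15,0,0,0],[0,0,0,0,0,0,0],[0,0,0,0,0,0,0]])

```text
clock: 19.2
tool_pos: [0.4594, 0.0957, 0.2092]
eef_rot: [0.821, -0.57, -0.001, 0.001]
contact_force: [-0.9, -0.5, -1.4]
opening: 0.086
```

```bash
python3 look.py 13; python3 - <<'E'
from h import *
import cv2
print(r.get_state()['q'])
cv2.imwrite("pics/d13z.png",cv2.convertScaleAbs(cv2.resize(r.snapshot("side")[130:310,200:440,::-1],None,fx=3.3,fy=3.3,interpolation=cv2.INTER_CUBIC),alpha=1.1))
E
```

```text
rack xy mm [ 0.2 41.8] z 209.2 toolx yaw -1.2135526091673505 tz [-0.003 -0.001 -1.   ] F [-0.9 -0.5 -1.4] t 19.2
[-0.02934347  0.51147025 -0.41655748  2.00738809  0.31670133  0.68893263
 -1.85951576]
```

View pics/w13.png

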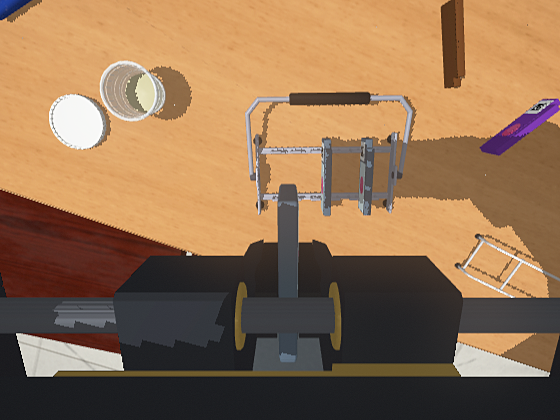

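View pics/s13z.png

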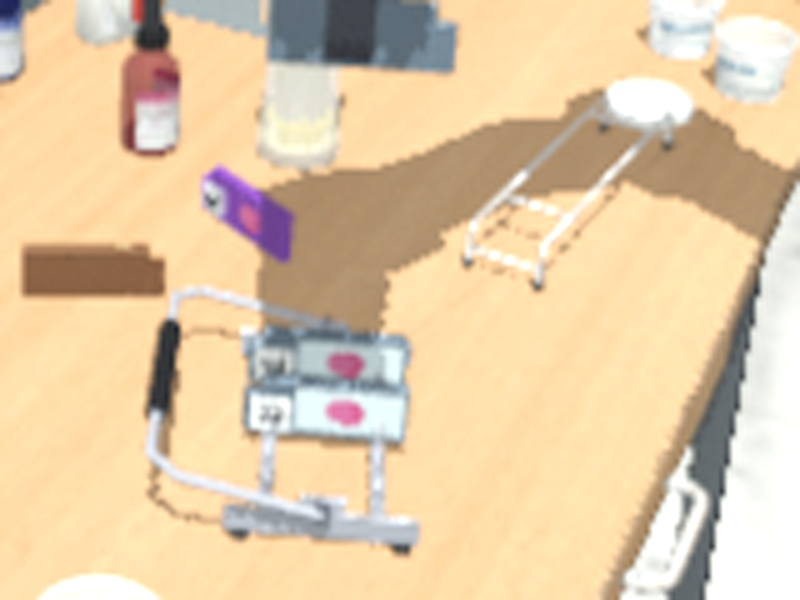

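View pics/d13z.png

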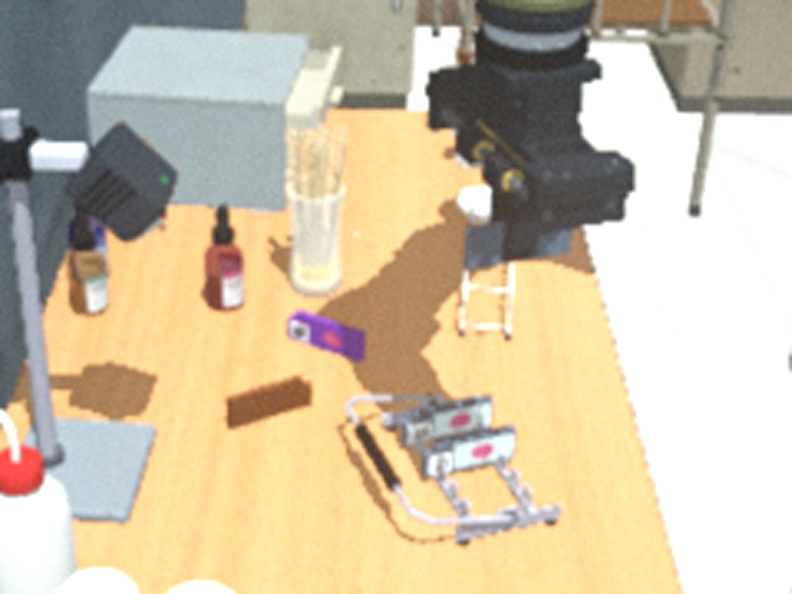

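```bash
cat >> h.py <<'E'
def target(yaw=-.09):
    n=np.array([np.cos(yaw)*.70711,np.sin(yaw)*.70711,.70711]); y=-np.array([-np.sin(yaw),np.cos(yaw),0])
    return np.stack([n,y,np.cross(n,y)],1)
def go(p,R1):
    st=r.get_state(); R0=Ro.from_quat(st['eef_rot']).as_matrix()
    print("shift tool mm",np.round(1e3*R0.T@(np.array(p)-st['tool_pos']),1),"rotvec tool",np.round(Ro.from_matrix(R0.T@R1).as_rotvec(),3), "shift in target axes",np.round(1e3*R1.T@(np.array(p)-st['tool_pos']),1))
E
python3 - <<'E'
from h import *
R=target();print(R.round(3)); L=np.array([.719,.079,.257])-.105*R[:,0]
T=L-R@np.array([.004,.032,-.0354]);print(L,T);go(T,R)
E
```

```text
[[ 0.704 -0.09   0.704]
 [-0.064 -0.996 -0.064]
 [ 0.707 -0.    -0.707]]
[0.64505395 0.08567317 0.18275345] [0.67004345 0.11554806 0.15489332]
shift tool mm [  55.3 -204.4   53.2] rotvec tool [ 0.443  0.702 -1.061] shift in target axes [108.9 -38.5 185.3]
```

Request:
play_rows(increments=[[0,0,-10,-10,0.05,0.085,-0.125],[0,0,-10,-10,0.055,0.088,-0.132],[0,0,-10,-10,0.055,0.088,-0.132],[0,0,-10,0,0.055,0.088,-0.132],[0,0,0,0,0.055,0.088,-0.132],[0,0,0,0,0.055,0.088,-0.132],[0,0,0,0,0.055,0.088,-0.132],[0,0,0,0,0,0,0]])

```text
clock: 20.35
tool_pos: [0.4856, 0.1097, 0.2283]
eef_rot: [0.94, -0.184, 0.286, 0.039]
contact_force: [0.1, 0.2, -1.3]
opening: 0.09
```

```bash
python3 - <<'E'
from h import *
R=target(); st=r.get_state();print(st['tool_pos'],st['q'].round(2))
go([.67,.1155,.155],R)
E
```

```text
[0.48555009 0.10972089 0.22832853] [-0.41  0.46 -0.37  2.39  1.6   0.66 -2.59]
shift tool mm [ 99.6 -70.9 156.5] rotvec tool [ 0.158  0.195 -0.242] shift in target axes [ 77.7 -22.3 181.4]
```

```bash
cat > fit.py <<'E'
from h import *
import itertools
from scipy.optimize import least_squares
st=r.get_state()
data=[([1.32386955,.689785,-.1945389,1.56601696,.15730651,.90250834,-.21512064],[.17299457,-.60008123,.20722204],[7.99092749e-01,-6.01207400e-01,-5.57e-4,-3.6e-4]),
([-.02427836,.43140442,-.36808131,1.77820922,.18182788,.96398763,-1.64381082],[.49904735,.09016719,.30154157],[.8314026,-.5556691,-.000346,-.00118]),
([-.1362756,1.01053293,-.21447457,1.72920472,.46476688,.45954372,-1.88334683],[.6021,.1030,-.0262],[.823,-.568,.006,.008]),
([-.02934347,.51147025,-.41655748,2.00738809,.31670133,.68893263,-1.85951576],[.4594,.0957,.2092],[.821,-.57,-.001,.001]),
(st['q'],st['tool_pos'],st['eef_rot'])]
Rz=lambda a:Ro.from_euler('z',a).as_matrix(); Ry=lambda a:Ro.from_euler('y',a).as_matrix()
def fk(q,p,s):
    h,L1,L2,L3,e1,e2,o1,o7,e3=p
    R=Rz(s[0]*q[0]+o1); x=np.array([0,0,h])
    R=R@Ry(q[1]); R=R@Rz(s[1]*q[2]); x=x+R@[e1,0,L1]
    R=R@Ry(q[3]); x=x+R@[e2,0,L2]; R=R@Rz(s[2]*q[4]); 
    R=R@Ry(q[5]); R=R@Rz(s[3]*q[6]+o7); x=x+R@Rz(-(s[3]*q[6]+o7))@[e3,0,L3]
    return x,R
def res(p,s):
    o=[]
    for q,x,Q in data:
        a,R=fk(q,p,s); o+=list((a-x)*5)+list(0.5*(R-Ro.from_quat(Q).as_matrix()).ravel())
    o+=list(1e-3*np.array(p[[4,5,8]]))
    return np.array(o)
if __name__=="__main__":
    out=[]
    for s in itertools.product([1,-1],repeat=4):
        for o7 in (0,1.57,3.14,-1.57):
            f=least_squares(res,[.3,.4,.4,.2,0,0,0,o7,0],args=(s,)); out.append((f.cost,s,f.x))
    out.sort(key=lambda t:t[0])
    for o in out[:4]: print(o[0],o[1],o[2].round(4))
    f=out[0]
    for q,x,Q in data:
        a,R=fk(q,f[2],f[1]); print((a-x).round(4),Ro.from_matrix(R.T@Ro.from_quat(Q).as_matrix()).magnitude().round(4))
    np.save("fk.npy",np.r_[f[2],f[1]])
E
python3 fit.py
```

```text
0.0019031121619980961 (-1, -1, -1, -1) [ 3.468e-01  5.622e-01  3.447e-01  3.671e-01 -1.000e-04 -1.000e-02
 -7.590e-02 -3.215e+00  6.600e-03]
0.0019031121619980977 (-1, -1, -1, -1) [ 3.4680e-01  5.6220e-01  3.4470e-01  3.6710e-01 -1.0000e-04 -1.0000e-02
 -7.5900e-02  3.0682e+00  6.6000e-03]
0.00190311216199811 (-1, -1, -1, -1) [ 3.4680e-01  5.6220e-01  3.4470e-01  3.6710e-01 -1.0000e-04 -1.0000e-02
 -7.5900e-02  3.0682e+00  6.6000e-03]
0.0019031121619981592 (-1, -1, -1, -1) [ 3.4680e-01  5.6220e-01  3.4470e-01  3.6710e-01 -1.0000e-04 -1.0000e-02
 -7.5900e-02  3.0682e+00  6.6000e-03]Traceback (most recent call last):
  File "fit.py", line 33, in <module>
    a,R=fk(q,f[2],f[1]); print((a-x).round(4),Ro.from_matrix(R.T@Ro.from_quat(Q).as_matrix()).magnitude().round(4))
                                              ^^^^^^^^^^^^^^^^^^^^^^^^^^^^^^^^^^^^^^^^^^^^^^^^^^^^^^^^^^^^^^^^^
AttributeError: 'float' object has no attribute 'round'
```

```bash
python3 - <<'E'
import re
s=open('fit.py').read()
s=s.replace("def fk(q,p,s):\n    h,L1,L2,L3,e1,e2,o1,o7,e3=p","def fk(q,p,s):\n    h,L1,L2,L3,e1,e2,o1,o7,e3=p[:9]; q=np.array(q)+np.r_[0,p[9:14],0]")
s=s.replace("1e-3*np.array(p[[4,5,8]])","1e-3*np.array(p[[4,5,8,9,10,11,12,13]])").replace("[.3,.4,.4,.2,0,0,0,o7,0]","[.3,.4,.4,.2,0,0,0,o7,0,0,0,0,0,0]").replace(".magnitude().round(4)",".magnitude()").replace("itertools.product([1,-1],repeat=4)","[(-1,-1,-1,-1)]").replace("for o7 in (0,1.57,3.14,-1.57)","for o7 in (3.14,)")
open('fit.py','w').write(s)
E
python3 fit.py
```

```text
0.0008485622006788158 (-1, -1, -1, -1) [ 3.5960e-01  5.6570e-01  3.5770e-01  3.7680e-01 -7.5800e-02  3.8000e-03
 -5.0100e-02  3.0965e+00  3.7000e-03  1.1290e-01 -2.1000e-03 -1.2190e-01
  3.5700e-02  1.5200e-02]
[-0.0031 -0.0009  0.0003] 0.012499196067858185
[-0.001   0.0002  0.0005] 0.007494353127888833
[ 0.0017 -0.002  -0.0013] 0.007845911055995943
[-0.0028  0.005  -0.0007] 0.014751189276421673
[-0.0003  0.0013  0.0012] 0.004780377542429093
```

```bash
cat > ik.py <<'E'
from fit import *
v=np.load("fk.npy");P,SG=v[:14],tuple(v[14:])
lo=np.array([-3.01,-.46,-1.47,.13,-1,.04,-2.66]);hi=np.array([3.01,2.08,1.51,2.56,4.14,2.09,2.66])
def ik(x,R,q0,reg=1e-3,qr=None):
    qr=q0 if qr is None else qr
    def f(q):
        a,M=fk(q,P,SG); return np.r_[(a-x)*10,Ro.from_matrix(M.T@R).as_rotvec()*3,reg*(q-qr)]
    s=least_squares(f,np.clip(q0,lo+.001,hi-.001),bounds=(lo,hi)); a,M=fk(s.x,P,SG)
    return s.x,np.linalg.norm(a-x),Ro.from_matrix(M.T@R).magnitude()
E
python3 - <<'E'
from ik import *
q=r.get_state()['q']
R=target(); n,y,z=R.T; W=np.array([.719,.079,.257])
lab=np.array([.004,.032,-.0354])
rng=np.random.default_rng(0)
for phi in np.arange(-1.2,1.21,.2):   # roll about n
    Rp=Ro.from_rotvec(phi*n).as_matrix()@R
    T=W-.105*n-Rp@lab
    best=None
    for k in range(6):
        q0=q if k==0 else rng.uniform(lo,hi)
        s,e,a=ik(T,Rp,q0,1e-4)
        m=min((s-lo).min(),(hi-s).min())
        if k==0: print("phi %.1f tz %s local err %.3f %.3f"%(phi,Rp[:,2].round(2),e,a),s.round(2),round(m,2))
        elif e<.004 and a<.02 and (best is None or m>best[0]): best=(m,s)
    if best: print("   best",round(best[0],2),best[1].round(2))
E
```

```text
phi -1.2 tz [ 0.17 -0.95 -0.26] local err 0.000 0.000 [-0.6   1.27 -0.17  1.29  1.15  1.68 -1.95] 0.41
   best 0.72 [-0.89  1.36  0.76  1.28  0.43  1.18 -1.5 ]
phi -1.0 tz [ 0.3  -0.87 -0.38] local err 0.000 0.000 [-0.61  1.16 -0.16  1.49  1.19  1.46 -2.03] 0.63
   best 0.66 [-0.97  1.29  0.85  1.48  0.35  0.87 -1.44]
phi -0.8 tz [ 0.43 -0.76 -0.49] local err 0.000 0.000 [-0.6   1.05 -0.17  1.68  1.3   1.27 -2.13] 0.53
   best 0.0 [-0.26  1.3  -1.11  1.68  1.75  2.09 -2.14]
phi -0.6 tz [ 0.53 -0.61 -0.58] local err 0.000 0.000 [-0.57  0.95 -0.15  1.85  1.45  1.06 -2.26] 0.4
   best 0.41 [-0.27  1.11 -0.86  1.85  1.68  1.68 -2.24]
phi -0.4 tz [ 0.61 -0.45 -0.65] local err 0.000 0.000 [-0.49  0.88 -0.2   2.02  1.7   0.93 -2.43] 0.23
   best 0.22 [-0.52  0.87 -0.16  2.02  1.7   0.9  -2.44]
phi -0.2 tz [ 0.67 -0.26 -0.69] local err 0.000 0.000 [-0.37  0.83 -0.28  2.16  2.02  0.87 -2.61] 0.05
   best 0.21 [-0.85  0.91  0.71  2.16  3.03  0.34  2.45]
phi -0.0 tz [ 0.7  -0.06 -0.71] local err 0.000 0.000 [-0.13  0.83 -0.51  2.26  2.29  0.93 -2.66] 0.0
   best 0.14 [-0.63  0.83  0.49  2.27  3
[... 266 characters left out ...]
2.54] 0.12
   best 0.22 [-0.29  0.84  0.47  2.34  3.82  1.04  2.33]
phi 0.6 tz [ 0.63  0.51 -0.58] local err 0.000 0.000 [ 0.56  1.1  -1.08  2.3   2.79  0.62 -2.32] 0.26
   best 0.02 [ 0.63  1.29 -1.45  2.3   2.36  0.83 -1.79]
phi 0.8 tz [ 0.56  0.67 -0.49] local err 0.000 0.000 [ 0.72  1.24 -1.22  2.21  2.7   0.35 -2.04] 0.25
   best 0.22 [ 0.72  1.25 -1.25  2.21  2.63  0.36 -1.96]
phi 1.0 tz [ 0.46  0.8  -0.38] local err 0.001 0.008 [ 0.79  1.31 -1.18  2.09  3.44  0.04 -2.66] 0.0
   best 0.0 [ 0.8   1.33 -1.25  2.08  2.07  0.04 -1.29]
phi 1.2 tz [ 0.34  0.91 -0.26] local err 0.019 0.134 [ 0.83  1.44 -1.26  2.12  3.54  0.04 -2.66] 0.0
   best 0.23 [ 0.83  1.42 -1.24  1.91 -0.2   0.28  1.07]
```

```bash
cat >> h.py <<'E'
def goal(phi=-.85,dist=.108,W=(.719,.079,.257),lab=(.004,.032,-.0354),yaw=-.09):
    R=target(yaw); n=R[:,0]; Rp=Ro.from_rotvec(phi*n).as_matrix()@R
    return np.array(W)-dist*n-Rp@np.array(lab),Rp
E
python3 - <<'E'
from ik import *
T,Rp=goal();print(T,Rp.round(3));go(T,Rp)
st=r.get_state();q=st['q'];R0=Ro.from_quat(st['eef_rot'])
rv=(R0.inv()*Ro.from_matrix(Rp)).as_rotvec()
for f in np.arange(0,1.01,.125):
    q,e,a=ik(st['tool_pos']+f*(T-st['tool_pos']),(R0*Ro.from_rotvec(f*rv)).as_matrix(),q,1e-3);print(round(f,2),q.round(2),round(e,4),round(a,3))
E
```

```text
[0.67301637 0.07765131 0.14428366] [[ 0.704 -0.588  0.397]
 [-0.064 -0.61  -0.79 ]
 [ 0.707  0.531 -0.467]]
shift tool mm [108.2 -36.5 173.8] rotvec tool [-0.686  0.282 -0.143] shift in target axes [  74.6 -135.4  139. ]
0.0 [-0.4   0.46 -0.37  2.4   1.62  0.65 -2.6 ] 0.0 0.0
0.12 [-0.46  0.53 -0.33  2.32  1.53  0.74 -2.53] 0.0 0.0
0.25 [-0.5   0.6  -0.3   2.24  1.47  0.82 -2.47] 0.0 0.0
0.38 [-0.53  0.68 -0.27  2.16  1.41  0.9  -2.41] 0.0 0.0
0.5 [-0.56  0.75 -0.24  2.07  1.37  0.97 -2.35] 0.0 0.0
0.62 [-0.59  0.83 -0.2   1.97  1.33  1.05 -2.29] 0.0 0.0
0.75 [-0.6   0.91 -0.17  1.86  1.29  1.12 -2.23] 0.0 0.0
0.88 [-0.62  0.99 -0.14  1.75  1.26  1.2  -2.17] 0.0 0.0
1.0 [-0.62  1.08 -0.11  1.63  1.24  1.27 -2.1 ] 0.0 0.0
```

Request:
play_rows(increments=[[0,5,-3,8,-0.08,0.035,-0.018],[0,6,-4,10,-0.086,0.035,-0.018],[0,6,-4,10,-0.086,0.035,-0.018],[0,6,-5,10,-0.086,0.035,-0.018],[0,6,-5,10,-0.086,0.035,-0.018],[0,5,-6,8,-0.086,0.035,-0.018],[0,5,-6,8,-0.086,0.035,-0.018],[0,0,0,0,-0.05,0.02,-0.01]])

```text
clock: 21.35
tool_pos: [0.5701, 0.0931, 0.201]
eef_rot: [0.834, -0.209, 0.331, 0.389]
contact_force: [-0.3, 0.5, -0.5]
opening: 0.088
```

```bash
python3 - <<'E'
from h import *
import cv2
T,Rp=goal();st=r.get_state();print(st['tool_pos'],st['q'].round(2),st['opening']);go(T,Rp)
for n in("scene","side"): cv2.imwrite(f"pics/{n}14.png",r.snapshot(n)[:,:,::-1])
a=cv2.imread("pics/scene14.png")[100:320,150:420];cv2.imwrite("pics/s14z.png",cv2.resize(a,None,fx=2.7,fy=2.7))
E
```

```text
[0.57005871 0.09309674 0.20095326] [-0.72  0.91 -0.14  1.86  1.13  1.32 -2.19] 0.08807882196022121
shift tool mm [ 32.3 -81.9  79.4] rotvec tool [-0.003  0.014 -0.028] shift in target axes [ 33.4 -81.3  79.6]
```

View pics/s14z.png

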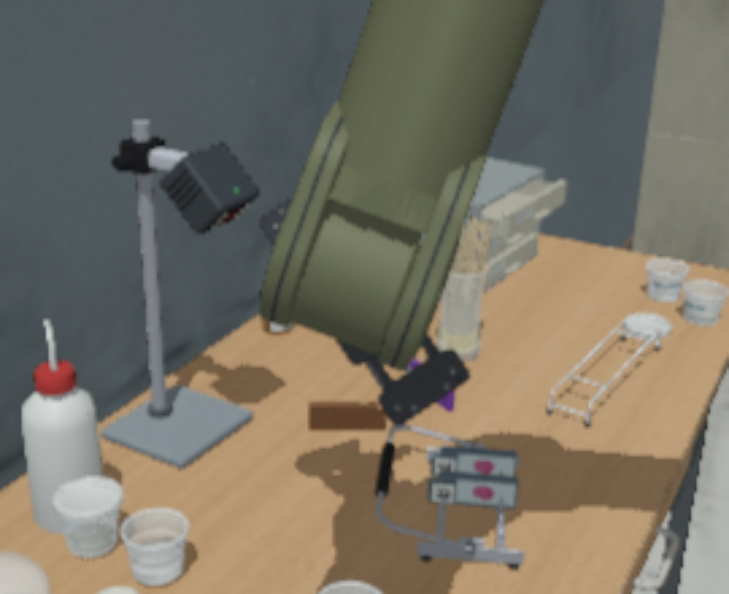

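View pics/side14.png

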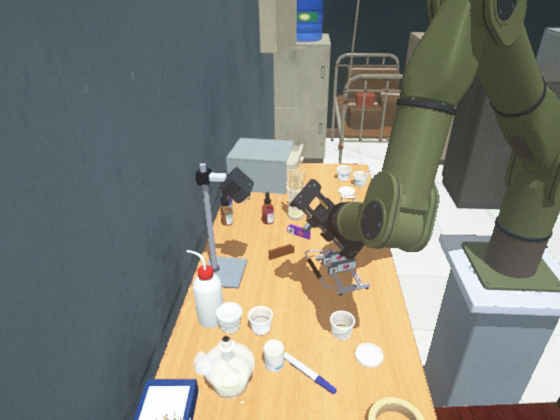

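```bash
python3 look.py 15
```

```text
rack xy mm [ 1.021e+02 -1.000e-01] z 200.2 toolx yaw -0.13068840384518962 tz [ 0.391 -0.785 -0.48 ] F [-0.4  0.1 -0.3] t 21.45
```

View pics/w15.png

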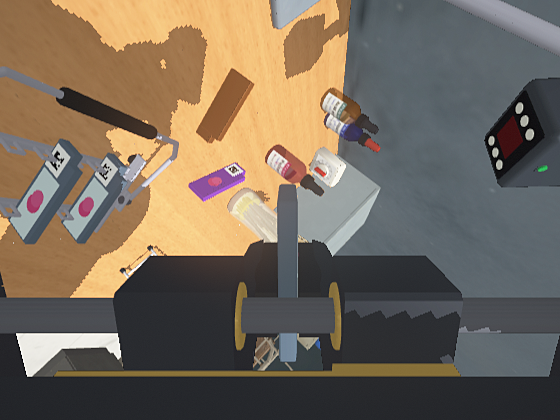

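```bash
python3 - <<'E'
import cv2
w=cv2.imread("pics/w15.png")
cv2.imwrite("pics/w15a.png",cv2.convertScaleAbs(cv2.resize(w[65:200,470:560],None,fx=4.4,fy=4.4,interpolation=cv2.INTER_CUBIC),alpha=1.8,beta=20))
cv2.imwrite("pics/w15b.png",cv2.convertScaleAbs(cv2.resize(w[175:375,235:345],None,fx=3,fy=3,interpolation=cv2.INTER_CUBIC),alpha=2,beta=20))
E
```

```text
(no output)
```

View pics/w15a.png

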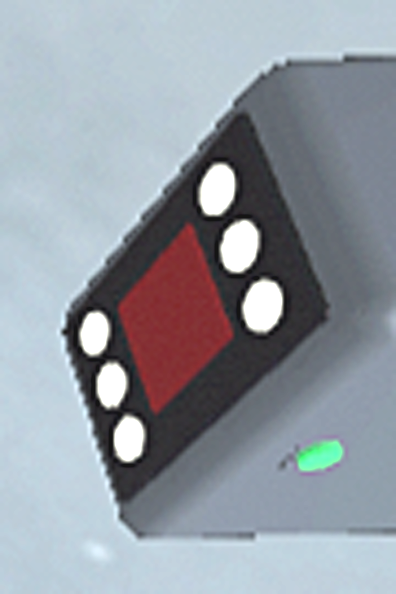

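View pics/w15b.png

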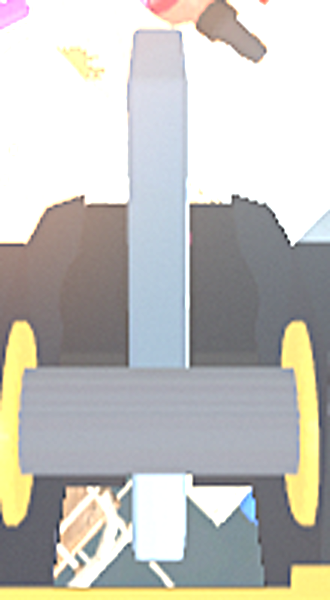

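```bash
python3 - <<'E'
from h import *
import cv2
np.set_printoptions(precision=4,suppress=True)
W=load("w15.json"); f=lambda x,y:sz(x,y,470,65,4.4)
print("pred",proj(W,[.719,.079,.257]),"obs",f(174,318), "rack sleeve pred",proj(W,[.5489,.0829,.0382]),"obs ~(106,113)")
o,d=ray(W,*f(174,318)); 
# closest point to estimate
C=np.array([.719,.079,.257]); s=(C-o)@d; print("ray pt",o+s*d, "miss",o+s*d-C, "dist",s)
K=np.array([[W['fx'],0,W['cx']],[0,W['fy'],W['cy']],[0,0,1.]])
for nm,pts in [("panel",[(243,110),(327,315),(122,500),(66,330)]),("red",[(192,224),(233,332),(154,412),(118,303)])]:
  im=np.array([f(*p) for p in pts])
  for a,b in [(1,1),(46/62,1),(1,46/62),(.8,1),(1,.8)]:
    # order: top,right,bottom,left ; edge top->right = dir u, right->bottom = dir v
    obj=np.array([[0,0,0],[a,0,0],[a,b,0],[0,b,0.]])-[a/2,b/2,0]
    n,rv,tv,er=cv2.solvePnPGeneric(obj,im,K,None,flags=cv2.SOLVEPNP_IPPE)
    for i in range(n):
        Rw=W['R'].T@cv2.Rodrigues(rv[i])[0]; k=s/np.linalg.norm(tv[i])
        print(nm,a,b,"err",er[i].round(2),"normal",Rw[:,2],"u",Rw[:,0],"v",Rw[:,1],"size mm",(k*a*1e3).round(1),(k*b*1e3).round(1))
E
```

```text
pred (np.float64(511.0926534948609), np.float64(137.71938904211765)) obs (509.1590909090909, 136.88636363636363) rack sleeve pred (np.float64(114.89065685241633), np.float64(118.36462246785206)) obs ~(106,113)
ray pt [0.7189 0.0789 0.2558] miss [-0.0001 -0.0001 -0.0012] dist 0.26418482748861166
panel 1 1 err [1.2] normal [ 0.5456 -0.1918  0.8158] u [-0.7744  0.2566  0.5783] v [-0.3203 -0.9473 -0.0085] size mm 41.0 41.0
panel 1 1 err [2.03] normal [ 0.1585 -0.5934 -0.7892] u [ 0.1511 -0.7753  0.6133] v [-0.9757 -0.2165 -0.0333] size mm 41.2 41.2
panel 0.7419354838709677 1 err [0.57] normal [ 0.6798 -0.0898  0.7279] u [-0.722   0.0929  0.6857] v [-0.1292 -0.9916 -0.0017] size mm 34.8 46.9
panel 0.7419354838709677 1 err [2.12] normal [ 0.0397 -0.7124 -0.7007] u [-0.0095 -0.7015  0.7126] v [-0.9992 -0.0216 -0.0346] size mm 35.2 47.4
panel 1 0.7419354838709677 err [1.89] normal [ 0.3978 -0.2186  0.8911] u [-0.7948  0.4031  0.4537] v [-0.4583 -0.8887 -0.0134] size mm 51.6 38.3
panel 1 0.7419354838709677 err [2.3] normal [ 0.2039 -0.4522 -0.8683] u [ 0.2985 -0.816   0.495 ] v [-0.9324 -0.36
[... 1177 characters left out ...]
01] v [-0.2777 -0.9604 -0.0236] size mm 22.5 16.7
red 1 0.7419354838709677 err [0.42] normal [ 0.1482 -0.6224 -0.7685] u [ 0.1072 -0.7624  0.6381] v [-0.9831 -0.177  -0.0463] size mm 22.6 16.7
red 0.8 1 err [0.34] normal [-0.1083 -0.7619 -0.6386] u [-0.144  -0.6236  0.7684] v [-0.9836  0.1752 -0.0422] size mm 18.5 23.1
red 0.8 1 err [0.39] normal [0.7503 0.0488 0.6593] u [-0.6571 -0.0538  0.7519] v [ 0.0722 -0.9974 -0.0083] size mm 18.5 23.1
red 1 0.8 err [0.18] normal [ 0.6176 -0.1631  0.7694] u [-0.7521  0.1636  0.6384] v [-0.23   -0.9729 -0.0216] size mm 21.6 17.3
red 1 0.8 err [0.4] normal [ 0.1195 -0.6554 -0.7457] u [ 0.0654 -0.7443  0.6647] v [-0.9907 -0.1282 -0.046 ] size mm 21.6 17.3
```

```bash
python3 - <<'E'
from h import *
T,Rp=goal(lab=(.004,.033,-.034));print(T);go(T,Rp)
E
```

```text
[0.6730486  0.07936714 0.14440578]
shift tool mm [ 32.7 -83.7  78.7] rotvec tool [-0.007  0.015 -0.026] shift in target axes [ 33.8 -83.3  78.7]
```

Request:
play_rows(increments=[[0,3,-8,8,0,0,0],[0,4,-12,11,0,0.005,-0.01],[0,4,-12,11,0,0.005,-0.01],[0,4,-12,11,0,0.005,-0.006],[0,4,-12,11,0,0,0],[0,4,-10,9,0,0,0],[0,0,0,0,0,0,0],[0,0,0,0,0,0,0]])

```text
clock: 22.55
tool_pos: [0.655, 0.0805, 0.1525]
eef_rot: [0.835, -0.196, 0.332, 0.393]
contact_force: [-0.1, 0.3, 0.3]
opening: 0.092
```

```bash
python3 - <<'E'
from h import *
st=r.get_state();print(st['q'].round(2),st['opening'],st['contact_force'])
T,Rp=goal(lab=(.004,.033,-.034));go(T,Rp)
E
python3 look.py 16
```

```text
[-0.63  1.03 -0.11  1.68  1.22  1.29 -2.09] 0.09169144437506632 [-0.07317017  0.34850641  0.27211025]
shift tool mm [  7.  -14.2  11.9] rotvec tool [-0.006  0.    -0.002] shift in target axes [  7.1 -14.3  11.8]
rack xy mm [176.6 -44. ] z 152.5 toolx yaw -0.09226740036678174 tz [ 0.401 -0.787 -0.47 ] F [-0.1  0.3  0.3] t 22.55
```

View pics/w16.png

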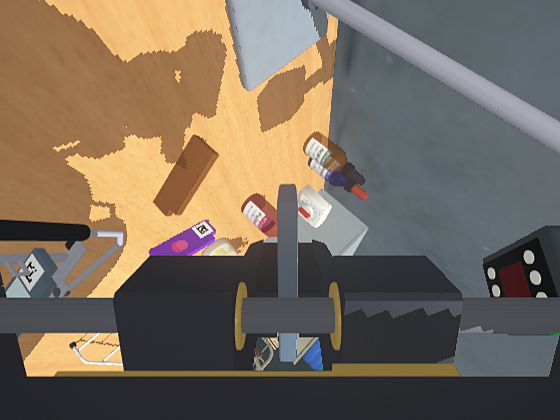

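View pics/s16.png

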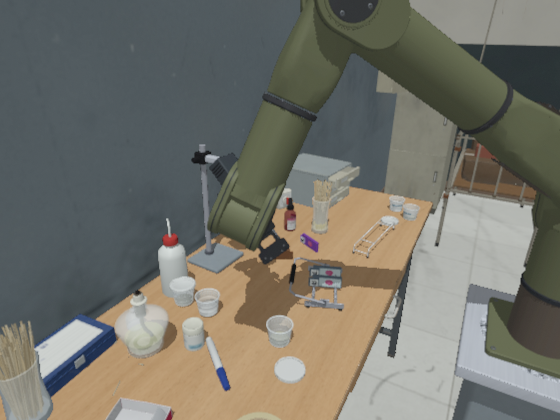

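Request:
play_rows(increments=[[0,3,-5,4,0,0,0],[0,2,-5,4,0,0,0],[0,2,-4,4,0,0,0],[0,0,0,0,0,0,0],[0,0,0,0,0,0,0],[0,0,0,0,0,0,0],[0,0,0,0,0,0,0],[0,0,0,0,0,0,0]])

```text
clock: 23.65
tool_pos: [0.6737, 0.0799, 0.1447]
eef_rot: [0.835, -0.195, 0.332, 0.393]
contact_force: [0.1, -0.4, -0.4]
opening: 0.09
```

```bash
python3 look.py 17; python3 - <<'E'
from h import *
import cv2
st=r.get_state();print(st['qd'].round(4),st['opening'],st['contact_force'])
T,Rp=goal(lab=(.004,.033,-.034));go(T,Rp)
W=load("w17.json");print("window pred px",proj(W,[.719,.079,.257]))
w=cv2.imread("pics/w17.png")
cv2.imwrite("pics/w17a.png",cv2.convertScaleAbs(cv2.resize(w[180:380,240:560],None,fx=2.5,fy=2.5,interpolation=cv2.INTER_CUBIC),alpha=1.8,beta=20))
R=Ro.from_quat(st['eef_rot']).as_matrix();L=st['tool_pos']+R@[.004,.033,-.034]
H=target();h=-H[:,0]; d=L-[.719,.079,.257]; print("label in head frame",d@h,d@-H[:,1],d@-H[:,2],"ang",np.arccos(-R[:,0]@h), "slide z", (st['tool_pos']+R@[0,.006,-.038])[2])
E
```

```text
rack xy mm [193.9 -51.4] z 144.7 toolx yaw -0.09133502943804578 tz [ 0.402 -0.786 -0.47 ] F [ 0.1 -0.4 -0.4] t 23.65
[ 0.0009  0.0012  0.0021 -0.0002  0.0017 -0.0021  0.0003] 0.08844984007771624 [0.4180413  0.34556335 0.20210754]
shift tool mm [-0.7  0.6  0.3] rotvec tool [-0.007 -0.    -0.002] shift in target axes [-0.7  0.6  0.3]
window pred px (np.float64(511.16180469188424), np.float64(323.817106922473))
label in head frame 0.10741273815719116 0.00025985601740179196 -0.00024251906888961977 ang nan slide z 0.16570752036242484<stdin>:9: RuntimeWarning: invalid value encountered in arccos
```

View pics/w17a.png

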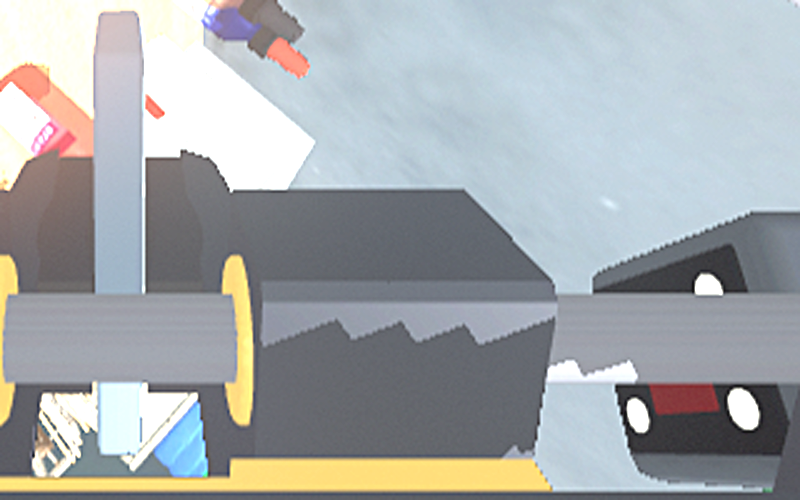

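View pics/s17.png

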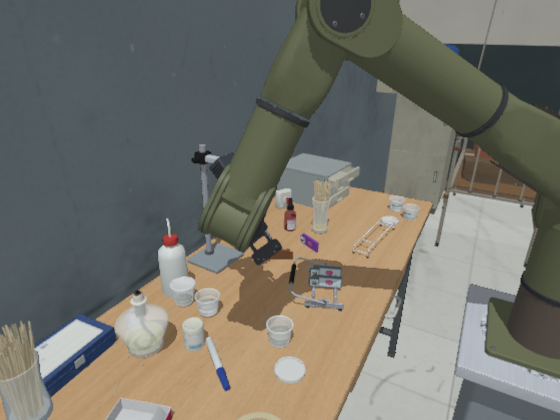

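```bash
python3 -c "
from plant import r
print(r.finish_job()); s=r.get_state(); print(s['clock'],s['opening'],s['tool_pos'])"
```

```text
the job is handed in; nothing more can be done
None
the job is handed in; nothing more can be done
```

I folded the handle down, drew out the back-to-front slide, and handed the job in with that slide held in front of the reader's window at about 24 s. `finish_job` gives no verdict, so the result below rests on my own checks.

**What I did**
- **Handle:** I pushed it down to the rack's +x side. My first pass went over the bar without moving it. Two-view measurement puts the bar at about 38 mm, which is roughly 1.35 rad.
- **Slide:** I gripped the odd slide, at the +y end of the rack, about 5 mm from its centre on the side away from the label. I lifted it clear and turned it label up.
- **Neighbours and bystanders:** the two other slides looked undisturbed in the pictures. The cup, stick glass and bottle showed no sign of contact, though I did not measure any of their positions again.

**Last checks (from my measurements)**

| Check | Measured | Required |
|---|---|---|
| Label distance from window | about 107 mm | 70–130 mm |
| Label off the window axis | under 1 mm | 25 mm |
| Angle to the window | about 0 rad | under 0.3 rad |
| Slide centre height | about 0.17 m | over 0.1 m |

The arm was still and the gripper opening was steady on the slide. Outside forces were under 1 N.

**What disagreed**
- **TCP:** the reported TCP lay about 30 mm beyond the real fingertips. The pictures and a touch on the table both showed it, so I corrected for it along the tool axis.
- **Depth:** spacings in the wrist views from above read 2–6 % short. The later oblique view agreed with the fixed cameras to about 1 mm at the reader's window.
- **Final view:** the gripper hid the label from the two fixed cameras, and it hid the middle of the window from the wrist camera. The final pose therefore comes from the reported arm pose, the earlier window measurement and how the slide sits in the fingers.

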